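Clamp the lap on a bench lapping machine with its spindle lock

ROBOT

A 6-joint arm with a two-finger parallel gripper is mounted at the origin on a cart in front of the work surface, level with it; the furniture and walls round the work are solid. World frame = base frame: x ahead of the robot, y to its left, z up, the work surface at z = 0. Lengths are in m, angles in degrees, forces in N, time in s.
With the tool pointing down it reaches from about 0.3 to 0.75 m from the base axis. Payload 8.5 kg.
Tool frame: the origin (TCP) lies midway between the tips of the shut fingers; the grasp point (between the pads) lies 19 mm behind it; y points along the fingers, x is the direction in which the jaws open and shut, and the axes are right-handed (so a half turn about y gives the same grasp; the last joint's range is limited). The gripper opens to 85 mm and grips with 20 to 120 N. Pads are 22 mm wide; open, the fingers measure 114 mm over their backs; the gripper's body (76 mm by 85 mm) begins 54 mm behind the grasp point. The pads swing forward as they close: fully open they stand 13 mm farther back than shut.
Start: joints at [53.039, 21.807, 74.336, -0, 83.858, -12.336], TCP at [0.229, 0.5, 0.231] pointing down, gripper open.
Joint ranges: [-178.18, 178.18], [-50.72, 133.34], [12.68, 142.11], [-81.47, 261.47], [9.98, 163.14], [-165.26, 165.26]. Speed limits (degrees/s): [136.94, 136.94, 180, 180, 180, 180].

INTERFACE

Orientations are given as a 3x3 rotation matrix whose columns are the frame's x, y, z axes.
In Python, from workcell import read_state, read_camera, calibration, close_job gives the robot as it stands.
- The arm moves only by the tool carry_out, never from a script. Its arguments are lists of equal length, an entry for each row: "linear": the shift along the world's x, y, z in mm, a list of three; "rotation": the turn, a rotation vector about the world's x, y, z in units of 8 degrees (1.0 is 8 degrees), a list of three; "fingers": the closure, from -1 (fully open) to 1 (shut). A call has 1 to 5 rows; each row shifts and turns the commanded pose from where the row before left it; what a row does not reach is not made up. A row lasts 1/10 s, in which the tool goes at most 50 mm and 8.59 degrees, less where a joint would pass 70% of its speed; a pose out of reach is approached as far as the arm can. A call is refused whole if a number of a shift passes 50 or a number of a turn 1, either way. A call with a gripper value outside its range is refused whole. The fingers move at their own pace and stop on an object; "force" is the grip in N (left out, the last holds). Time passes only in rows, so rows that do not move let the fingers close. It gives the time, the measured TCP pose, the force and the opening at its end, in the units of the state.
- read_state(): the state, without advancing time (a new reading comes with each control period).
- read_camera(name): name is "scene" or "top" or "wrist"; returns (picture, depth): 480x640x3 uint8, red, green, blue; 480x640 float32, m along the optical axis (not along the pixel's ray), 0 where there is no reading.
- calibration(name): a dict with "K" (3x3 intrinsics, pixels), "view" (4x4, takes a point from world to camera coordinates). Camera axes: x right, y down, z forward; pixel columns grow to the right and rows downward; lengths in m; the calibration is good to about 2 mm. The wrist camera is an equidistant fisheye: a pixel r from the principal point sees the ray r / f radians off the axis. A picture is of the moment at which its call begins: read the wrist's pose just before it. calibration takes no time and is no camera call; for the wrist camera it gives the pose at the moment of the call.
- close_job(): hands the job in, once; it reports no verdict.
The state is a dict: "time": time; "joints": joint angles; "joint_velocities": joint speeds; "joint_efforts": joint torques, N m; "eef_pos": TCP position; "eef_rot": TCP orientation; "ft_force": force on the tool from outside, world axes, zero at the start; "ft_torque": the same for the moment, N m; "width": opening from 0.0 (shut) to 1.0 (fully open).
Only numpy, scipy, OpenCV 4.12 (cv2) and the standard library are available. Lean on these libraries where they do the work, as an engineer would, in place of code of your own. Each camera call takes 0.05 s, during which the arm holds its last target.

TASK

The lap on the bench lapping machine is still loose and its plate spins freely, so the winged clamp knob in the middle cannot be tightened yet. Turn the plate until one of its rim notches faces the lock arm with the red tab, fold the arm fully down so that its tooth seats in the notch, and turn the knob clockwise (seen from above) as far as it goes; then fold the lock arm all the way back up and let go. Leave the other things on the bench where they are.

Things in the scene. Friction and masses are not known exactly. Their poses are not given: they have to be found in the camera images.
- lapping_machine: Fixed bench lapping machine: white housing 250 mm deep (x) by 285 mm wide (y), deck 94 mm high, on it a round steel pan (lip 244 mm across, 104 mm high) with the plate. Origin on the worktop under the spindle axis, z up; the front with the control panel (nothing on it moves) looks to its -x, the lock arm stands on its -y side.
- notch_0 (a point): Middle of one rim notch, level with the plate's top, 88 mm from the spindle axis; turns with the plate. The plate is an aluminium disc 196 mm across, its top 120 mm above the worktop, with a dark 151 mm lap on it. Its rim has six equal notches 60 degrees apart, 17 mm wide with 3 mm rounded lead-ins, 19 mm long along the radius.
- lap_platen (a joint): Angle of the plate about the upright spindle axis, rad, no stops; grows anticlockwise seen from above. A notch stands opposite the lock arm at 0 and every multiple of 1.0472. The bearing runs easily (0.02 N m): turning the knob either way drags the plate round with it unless the lock arm is in a notch. The plate stays where it is left.
- clamp_knob (a joint): Turn of the clamp knob relative to the plate, rad: 0 = loose, stop at 1.3 = fully tight; grows clockwise seen from above. It starts between 0 and 0.15. It is stiff all the way (0.25 N m) and stays where it is left.
- lock_arm (a joint): Lock arm, rad: 0 = folded down level, tooth seated in a notch; 1.57 = upright; stop at 1.78, leaning 12 degrees outwards. Starts at 1.6 to 1.78, stays where left (friction 0.06 N m), moved by a few N at the tab. Down between notches its tooth rides on the rim at about 0.2 to 0.25. The round tooth pulls the plate into line if a notch is up to 6 mm off.
- knob_grip (a point): Centre of the clamp knob's wing, on the spindle axis, 155 mm above the worktop. The wing is a black upright bar 70 mm long (point x), 16 mm wide (point y), 34 mm high, its top 170 mm above the worktop with a white mark at one end; below it is a round hub 40 mm across. It turns with the knob.
- lock_pivot (a point): Hinge axis of the lock arm, 146 mm from the spindle axis on the machine's -y side, 132 mm above the worktop, between two steel cheeks (36 mm over their outsides). Axes as the machine's; the hinge runs along x. Folded down, the arm points from here to the spindle (+y).
- lock_tab (a point): End of the red tab on the lock arm. The arm is a steel bar 18 mm wide, 67 mm long from the pivot; the tab at its tip is 26 mm wide (x), 10 mm thick, 36 mm high, square to the bar, free at its sides. Arm down: this point is 62 mm from the pivot towards the spindle and 42 mm above it, the tooth (13 mm wide) reaches 25 mm below the pivot. Arm up: the tab points outwards, away from the plate.
- beaker: Bystander: clear glass beaker, 55 mm across, 72 mm high, loose; origin at the centre of its underside.
- brush: Bystander: blue scrub brush lying down, 26 x 178 x 25 mm, loose; origin under its middle, long along its y.
- tape_roll: Bystander: roll of tan tape lying flat, 105 mm across, 25 mm high, loose; origin at the centre of its underside.

How it is judged (in metres and radians):
On the way, in this order (a step that is already met when the one before it is completed fails the run):
1. the lock arm is folded down with its tooth seated in a notch of the plate (value of joint lock_arm below 0.09 rad), for 0.2 s.
2. with the arm seated, the clamp knob is turned clockwise to its stop (value of joint lock_arm below 0.12 rad and value of joint clamp_knob above 1.15 rad), for 0.2 s.
At the end, for the whole second after the job is handed in: The clamp knob is tight (joint above 1.15 of 1.3 rad), the lock arm is folded back up (joint above 1.5 rad) and at rest (value of joint clamp_knob above 1.15 rad and value of joint lock_arm above 1.5 rad and velocity of joint lock_arm between -0.1 and 0.1 rad/s); the robot touches nothing.
It fails at once if the beaker, brush or tape roll is pushed more than 30 mm (distance of any of beaker, brush, tape_roll from where it was at the start of the episode above 0.03 m).
It also fails if it takes over 72 s, if anything falls off the work surface, if the arm or the gripper's body presses on something with over 40 N, if the wrist force passes 120 N, or if a joint passes its speed limit or range.

## Working session

There is one attempt and no reset: what is moved stays moved. The work goes in short steps, Python scripts to look and compute and a tool call to move; the robot and the scene stay as the last step left them, time stands still between calls to the robot, and variables do not carry over. Pictures are saved under pics/ and viewed, and the job is handed in when it is done.

Besides the shell and the picture viewer there is one more tool, called after ">>>" as name(argument=value, ...) on one line, values as JSON. carry_out: Moves the arm, as the interface text tells. Its arguments: {"type":"object","properties":{"linear":{"type":"array","items":{"type":"array","items":{"type":"number"}}},"rotation":{"type":"array","items":{"type":"array","items":{"type":"number"}}},"fingers":{"type":"array","items":{"type":"number"}},"force":{"type":"number"}},"required":["linear","rotation","fingers"]}

```bash
ls; mkdir -p pics; python3 - <<'E'
from workcell import *
import cv2,numpy as np
np.set_printoptions(precision=4,suppress=True)
s=read_state();print(s)
for n in("scene","top"):
    p,d=read_camera(n);cv2.imwrite(f"pics/{n}0.png",p[:,:,::-1]);np.savez(f"pics/{n}0.npz",p=p,d=d)
    c=calibration(n);print(n,c['K'],c['view'])
E
```

```text
pics
{'time': 0.0, 'joints': array([ 53.0381,  21.8409,  74.3857,   0.0018,  83.8579, -12.3365]), 'joint_velocities': array([ 0.1447,  0.0354,  0.062 , -0.0049, -0.2112, -0.0914]), 'joint_efforts': array([  0.0015, -44.8475, -23.1269,  -0.0001,   0.0049,  -0.    ]), 'eef_pos': array([0.229 , 0.4997, 0.2307]), 'eef_rot': array([[ 0.4167, -0.0009, -0.909 ],
       [ 0.909 , -0.0012,  0.4167],
       [-0.0014, -1.    ,  0.0003]]), 'ft_force': array([ 0.2935, -0.3251, -0.6035]), 'ft_torque': array([ 0.0312, -0.0128, -0.0081]), 'width': 1.002015066294106}
scene [[590.3821   0.     326.6266]
 [  0.     590.3821 242.6696]
 [  0.       0.       1.    ]] [[-0.9949 -0.1013  0.002   0.5625]
 [-0.0649  0.6219 -0.7804  0.0605]
 [ 0.0778 -0.7765 -0.6253  1.1234]
 [ 0.      0.      0.      1.    ]]
top [[604.2997   0.     325.2129]
 [  0.     604.2997 240.0896]
 [  0.       0.       1.    ]] [[-0.0016 -0.9996  0.0269  0.0781]
 [-0.9943 -0.0013 -0.1066  0.5534]
 [ 0.1066 -0.0269 -0.9939  1.2482]
 [ 0.      0.      0.      1.    ]]
```

View pics/scene0.png

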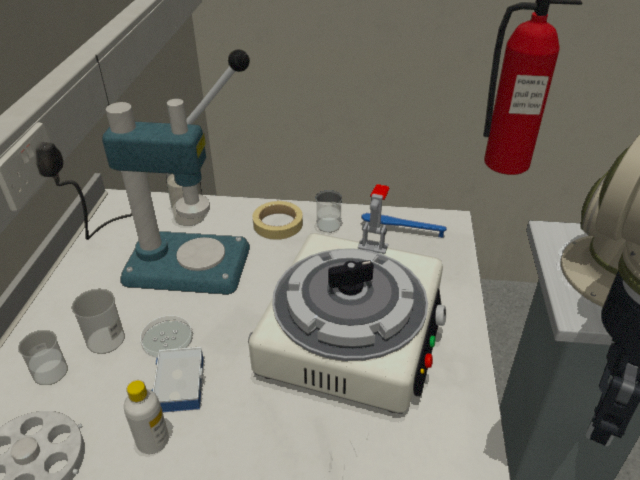

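View pics/top0.png

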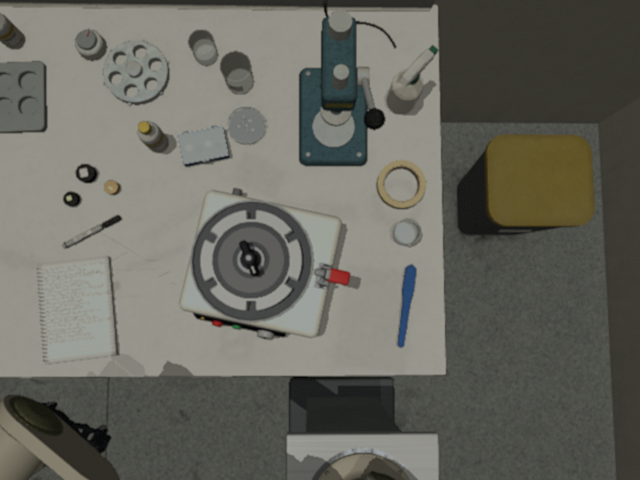

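The top view shows the machine centred near (252,260), the knob's white mark near (248,245), the lock arm near (322,273) and the red tab near (341,277). The brush is near (406,305), the beaker near (406,232) and the tape near (401,184).

```bash
cat > h.py <<'E'
from workcell import *
import cv2,numpy as np
np.set_printoptions(precision=4,suppress=True)
def ray(n,uv,c=None):
    c=c or calibration(n);K=c['K'];V=c['view'];R=V[:3,:3];t=V[:3,3]
    o=-R.T@t
    uv=np.atleast_2d(uv).astype(float)
    d=np.c_[(uv[:,0]-K[0,2])/K[0,0],(uv[:,1]-K[1,2])/K[1,1],np.ones(len(uv))]@R
    return o,d
def onz(n,uv,z):
    o,d=ray(n,uv);return o+d*((z-o[2])/d[:,2])[:,None]
def proj(n,P):
    c=calibration(n);P=np.atleast_2d(P);q=P@c['view'][:3,:3].T+c['view'][:3,3]
    q=q@c['K'].T;return q[:,:2]/q[:,2:]
def cloud(n,d):
    v,u=np.mgrid[:480,:640];c=calibration(n)
    o,r=ray(n,np.c_[u.ravel(),v.ravel()]);P=o+r*d.ravel()[:,None];P=P.reshape(480,640,3);P[d==0]=np.nan;return P
E
python3 - <<'E'
from h import *
z=np.load('pics/top0.npz');p,d=z['p'],z['d']
cv2.imwrite('pics/topc.png',cv2.resize(p[180:350,170:370,::-1],None,fx=4,fy=3.5,interpolation=cv2.INTER_CUBIC)[:600])
z2=np.load('pics/scene0.npz');p2=z2['p'];cv2.imwrite('pics/scenec.png',cv2.resize(p2[170:370,250:450,::-1],None,fx=3,fy=3,interpolation=cv2.INTER_CUBIC))
P=cloud('top',d)
# red tab
for n,pp,dd in(('top',p,d),('scene',p2,z2['d'])):
    h=cv2.cvtColor(pp,cv2.COLOR_RGB2HSV);m=((h[...,0]<8)|(h[...,0]>172))&(h[...,1]>150)&(h[...,2]>80)
    k,l,s,c=cv2.connectedComponentsWithStats(m.astype(np.uint8))
    for i in range(1,k):
        if s[i,4]>20: 
            Q=cloud(n,dd)[l==i];print(n,s[i],c[i],np.nanmedian(Q,0),np.nanmin(Q,0),np.nanmax(Q,0))
# depth check plate
m=np.abs(P[...,2]-0.12)<.004
print('plate pts',m.sum(),P[m].mean(0))
m=(P[...,2]>.16)&(P[...,2]<.176)&(np.hypot(P[...,0]-P[260,252,0],P[...,1]-P[260,252,1])<.06)
print(m.sum(),P[m].mean(0)); print(P[260,252],P[250,200])
E
```

```text
top [328 269  22  16 240] [339.0333 276.5583] [0.4677 0.0577 0.1975] [0.4549 0.0392 0.1912] [0.4824 0.0776 0.204 ]
top [213 321   9   5  35] [216.9143 322.8857] [0.3813 0.2974 0.0638] [0.3773 0.2893 0.0571] [0.3854 0.3059 0.0691]
scene [ 487   12   72  163 5537] [522.6178  94.7248] [ 0.0635 -0.8068 -0.0021] [-0.019  -0.8813 -0.2792] [ 0.1248 -0.7796  0.2171]
scene [370 184  19  16 165] [380.4667 190.103 ] [0.4683 0.0583 0.1982] [0.4563 0.0376 0.1929] [0.4859 0.0793 0.2016]
scene [425 353   7  15  90] [427.9556 359.7889] [0.3831 0.3025 0.0634] [0.3776 0.2732 0.0452] [0.3878 0.3109 0.0681]
plate pts 5910 [0.5154 0.218  0.1208]
345 [0.5042 0.2246 0.1694]
[0.5003 0.218  0.1755] [0.5263 0.3293 0.0926]
```

View pics/topc.png

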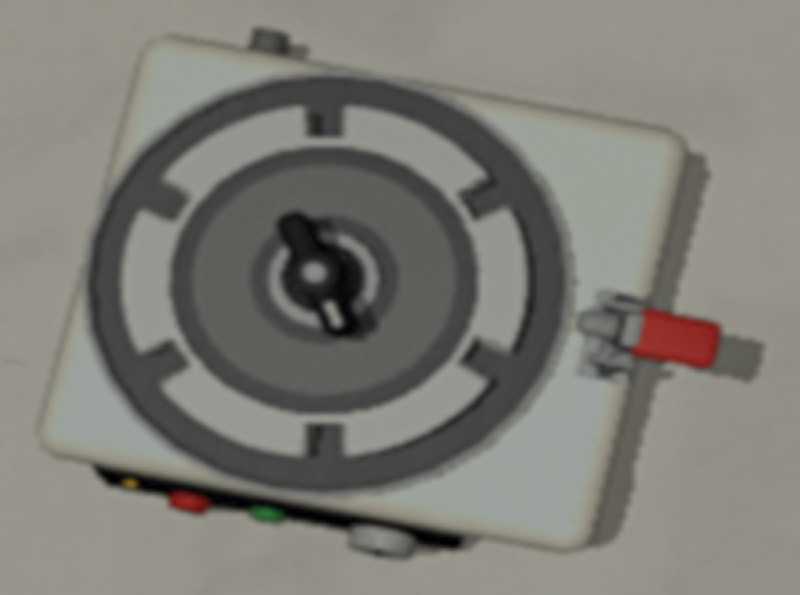

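View pics/scenec.png

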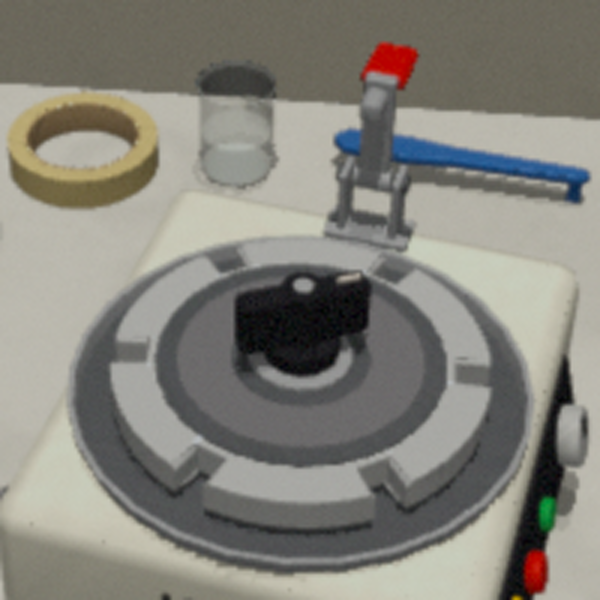

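The crops show six notches, at (323,437), (485,358), (482,198), (323,122), (165,200) and (165,360) in the top crop. The wing's white mark is at (333,318), and the arm stands upright with the tab pointing outwards. Next I'll measure the axis, the yaw, the notch angles and the wing angle.

```bash
cat > meas.py <<'E'
from h import *
def measure(p,d,n='top',verbose=1):
    g=p.mean(2)
    v,u=np.mgrid[:480,:640]
    o,r=ray(n,np.c_[u.ravel(),v.ravel()])
    X=(o+r*((.12-o[2])/r[:,2])[:,None]).reshape(480,640,3)
    return g,X
E
python3 - <<'E'
from meas import *
from scipy.optimize import least_squares
for n in('top','scene'):
    z=np.load(f'pics/{n}0.npz');p,d=z['p'],z['d']
    g,X=measure(p,d,n)
    c=np.array([.508,.22])
    rr=np.hypot(X[...,0]-c[0],X[...,1]-c[1])
    band=(rr>.07)&(rr<.108)
    print(n,'bright quantiles',np.percentile(g[band],[5,25,50,75,95]))
    img=cv2.GaussianBlur(g.astype(np.float32),(0,0),.6)
    # outer rim: radial edge per angle
    for it in range(4):
        pts=[];
        for a in np.radians(np.arange(0,360,2)):
            R=np.linspace(.085,.110,101);W=np.c_[c[0]+R*np.cos(a),c[1]+R*np.sin(a),np.full(101,.12)]
            uv=proj(n,W).astype(np.float32)
            q=cv2.remap(img,uv[:,0].reshape(-1,1),uv[:,1].reshape(-1,1),cv2.INTER_LINEAR).ravel()
            gr=np.gradient(q);i=gr.argmin()
            if q[max(0,i-12)]-q[min(100,i+12)]>35: pts.append(W[i,:2])
        pts=np.array(pts)
        f=least_squares(lambda s:np.hypot(*(pts-s[:2]).T)-s[2],[*c,.098],loss='soft_l1',f_scale=.001)
        c=f.x[:2]
    print(n,'axis',f.x,len(pts))
    A=np.radians(np.arange(0,360,.5));W=np.c_[c[0]+.086*np.cos(A),c[1]+.086*np.sin(A),np.full(len(A),.12)]
    uv=proj(n,W).astype(np.float32);q=cv2.remap(img,uv[:,0].reshape(-1,1),uv[:,1].reshape(-1,1),cv2.INTER_LINEAR).ravel()
    w=np.clip(np.percentile(q,70)-q-15,0,40)
    ph=np.angle((w*np.exp(6j*A)).sum())/6
    print('notch angle mod 60 deg',np.degrees(ph)%60)
    L=w>5
    e=np.flatnonzero(np.diff(L.astype(int)));print(np.degrees(A[e]))
z=np.load('pics/top0.npz');P=cloud('top',z['d']);p=z['p'];c=np.array([.508,.22])
# wing mask: dark pixels on z=.17
o,X=measure(p,z['d']);
d_=np.hypot(P[...,0]-c[0],P[...,1]-c[1])
m=(P[...,2]>.16)&(P[...,2]<.18)&(d_<.06)
uv=np.argwhere(m)[:,::-1];W=onz('top',uv,.17);rect=cv2.minAreaRect((W[:,:2]*1000).astype(np.float32));print('wing rect',rect,cv2.boxPoints(rect))
mw=m&(o>110);uv=np.argwhere(mw)[:,::-1];print('white',onz('top',uv,.17)[:,:2])
# housing top
m=(P[...,2]>.085)&(P[...,2]<.101)&(np.hypot(P[...,0]-c[0],P[...,1]-c[1])<.25)
uv=np.argwhere(m)[:,::-1];W=onz('top',uv,.094);rect=cv2.minAreaRect((W[:,:2]*1000).astype(np.float32));print('housing',rect)
for nm,b,zz in(('beaker',(406,232),.072),('brush',(406,305),.025),('tape',(401,184),.025)):print(nm,onz('top',b,zz))
print('brush ends',onz('top',[(410,266),(401,346)],.02))
E
```

```text
top bright quantiles [ 63.3333  68.3333 109.3333 147.3333 150.6667]
top axis [0.5056 0.2257 0.0986] 145
notch angle mod 60 deg 0.526087871740682
[  7.5  53.   67.5 113.  127.5 173.5 187.5 233.  247.  293.  307.5 353.5]
scene bright quantiles [ 79.3333  97.6667 149.3333 166.     168.    ]
scene axis [0.5068 0.2231 0.0982] 124
notch angle mod 60 deg 0.5111900888732851
[  7.5  53.5  67.5 113.  126.5 173.  185.  233.  246.5 294.  307.5 356. ]
wing rect ((504.2974853515625, 224.52003479003906), (68.80827331542969, 22.37460708618164), 26.981075286865234) [[468.5624 218.8806]
 [478.7137 198.9414]
 [540.0326 230.1594]
 [529.8813 250.0987]]
white [[0.5081 0.2279]
 [0.5081 0.226 ]
 [0.5081 0.2242]
 [0.5063 0.2297]
 [0.5063 0.2279]
 [0.5063 0.226 ]
 [0.5063 0.2241]
 [0.5063 0.2223]
 [0.5044 0.2297]
 [0.5044 0.2278]
 [0.5044 0.226 ]
 [0.5044 0.2241]
 [0.5044 0.2223]
 [0.5025 0.2278]
 [0.5025 0.226 ]
 [0.5025 0.2241]
 [0.4876 0.2184]
 [0.4857 0.2183]
 [0.4857 0.2165]
 [0.4839 0.2183]
 [0.4839 0.2165]
 [0.482  0.2164]
 [0.482  0.2146]
 [0.4802 0.2164]
 [0.4802 0.2146]
 [0.4783 0.2145]]
housing ((500.09222412109375, 207.93182373046875), (282.3157043457031, 246.62110900878906), 78.06088256835938)
beaker [[ 0.5656 -0.0865  0.072 ]]
brush [[ 0.4167 -0.0917  0.025 ]]
tape [[ 0.6751 -0.085   0.025 ]]
brush ends [[ 0.4991 -0.1024  0.02  ]
 [ 0.3314 -0.0806  0.02  ]]
```

Both views agree. The axis is at about (0.506, 0.2245), and the rim radius comes out at 98.4 mm against 98 given. Machine yaw is about -12 to -12.5°, so the lock side is at about 257.7°. The nearest notch is at 240.5°, so the plate needs about +17° anticlockwise. Moving above the knob.

>>> carry_out(linear=[[28, -27, 6], [28, -27, 6], [28, -28, 4], [28, -28, 4], [28, -28, 4]], rotation=[[0, 0, 0.6], [0, 0, 0.6], [0, 0, 0.6], [0, 0, 0.6], [0, 0, 0.6]], fingers=[-1, -1, -1, -1, -1], force=40)

```text
time: 0.6
eef_pos: [0.3699, 0.3606, 0.2552]
eef_rot: [[0.007, -0.001, -1.0], [1.0, -0.0, 0.007], [-0.0, -1.0, 0.001]]
ft_force: [0.9, 0.6, 0.5]
width: 1.003
```

>>> carry_out(linear=[[28, -28, 4], [28, -28, 3], [28, -28, 0], [27, -27, 0], [26, -26, 0]], rotation=[[0, 0, 0.6], [0, 0, 0.6], [0, 0, 0.6], [0, 0, 0.6], [0, 0, 0.6]], fingers=[-1, -1, -1, -1, -1])

```text
time: 1.1
eef_pos: [0.507, 0.2235, 0.262]
eef_rot: [[-0.4, -0.001, -0.917], [0.917, -0.0, -0.4], [0.0, -1.0, 0.001]]
ft_force: [0.4, -0.2, -0.9]
width: 1.0
```

```bash
python3 - <<'E'
from h import *
s=read_state();print(s['time'],s['eef_pos'],s['eef_rot'],s['joints'],s['ft_force'])
c=calibration('wrist');p,d=read_camera('wrist');cv2.imwrite("pics/w1.png",p[:,:,::-1]);np.savez("pics/w1.npz",p=p,d=d,K=c['K'],V=c['view']);print({k:v for k,v in c.items()})
E
```

```text
1.1 [0.507  0.2235 0.262 ] [[-0.3996 -0.0007 -0.9167]
 [ 0.9167 -0.0001 -0.3996]
 [ 0.0002 -1.      0.0007]] [  11.5479   21.124    70.2851    0.0006   88.6341 -102.0047] [ 0.4177 -0.1526 -0.9494]
{'K': array([[371.6483,   0.    , 318.2099],
       [  0.    , 371.6483, 242.0388],
       [  0.    ,   0.    ,   1.    ]]), 'view': array([[-0.4001,  0.9165,  0.0008, -0.0014],
       [ 0.8826,  0.3851,  0.2695, -0.5756],
       [ 0.2467,  0.1085, -0.963 ,  0.2591],
       [ 0.    ,  0.    ,  0.    ,  1.    ]])}
```

View pics/w1.png

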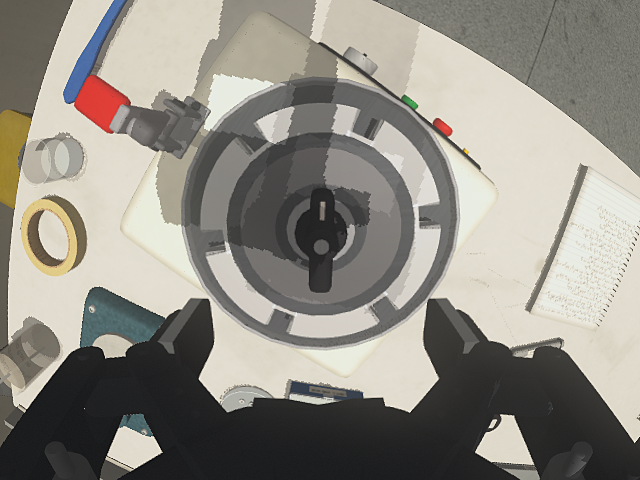

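The wrist view shows the wing almost upright in the picture, from (323,190) with the white mark down to (320,292), so nearly square to the jaws. The tab is at (102,103). I'll measure it through the fisheye model.

```bash
cat >> h.py <<'E'
def wray(uv,c):
    K=c['K'];V=c['view'];uv=np.atleast_2d(uv).astype(float)
    x=(uv-[K[0,2],K[1,2]])/K[0,0];r=np.hypot(*x.T)+1e-12
    d=np.c_[x*(np.sin(r)/r)[:,None],np.cos(r)]@V[:3,:3]
    return -V[:3,:3].T@V[:3,3],d
def wonz(uv,z,c):
    o,d=wray(uv,c);return o+d*((z-o[2])/d[:,2])[:,None]
E
python3 - <<'E'
from h import *
z=np.load('pics/w1.npz');c=dict(K=z['K'],view=z['V']);p=z['p']
cv2.imwrite('pics/w1c.png',cv2.resize(p[60:360,60:480,::-1],None,fx=1.9,fy=1.9,interpolation=cv2.INTER_CUBIC))
g=p.mean(2)
m=((g<45)).astype(np.uint8);m[:150]=0;m[300:]=0;m[:,:290]=0;m[:,360:]=0
k,l,s,cc=cv2.connectedComponentsWithStats(m);print(s[:5])
# wing top: ends
W=wonz([(323,190),(320,292),(323,205),(320,247)],.17,c);print(W)
e=W[1]-W[0];print('len',np.hypot(*e[:2]),'angle',np.degrees(np.arctan2(-e[1],-e[0])))
N=[(250,137),(372,123),(432,216),(382,310),(281,320),(215,242)]
Q=wonz(N,.12,c)[:,:2]
cen=(Q[:3]+Q[3:]).mean(0)/2;print('cen',Q.mean(0));a=np.degrees(np.arctan2(*(Q-Q.mean(0)).T[::-1]))%360;print(a,np.hypot(*(Q-Q.mean(0)).T))
h=cv2.cvtColor(p,cv2.COLOR_RGB2HSV);m=((h[...,0]<8)|(h[...,0]>172))&(h[...,1]>150)&(h[...,2]>80);m[:,200:]=0
cnt=max(cv2.findContours(m.astype(np.uint8),0,2)[0],key=cv2.contourArea);
print('tab corners px',cv2.approxPolyDP(cnt,5,True).reshape(-1,2).tolist(),wonz(cv2.approxPolyDP(cnt,5,True).reshape(-1,2),.197,c))
E
```

```text
[[     0      0    640    480 304947]
 [   295    188     52    102   2219]
 [   345    239      1      3      3]
 [   343    243      2      3      3]
 [   341    247      1      1      1]]
[[0.4711 0.2103 0.17  ]
 [0.5358 0.2366 0.17  ]
 [0.4799 0.2142 0.17  ]
 [0.5064 0.2237 0.17  ]]
len 0.06990659678207177 angle -157.90296000592994
cen [0.5048 0.2252]
[241.132  178.999  120.2339  59.1942   0.1446 301.0187] [0.0907 0.0906 0.0892 0.0885 0.0885 0.0881]
tab corners px [[90, 75], [74, 105], [112, 132], [108, 125], [118, 106], [129, 101]] [[0.4544 0.0435 0.197 ]
 [0.4759 0.0386 0.197 ]
 [0.4832 0.0745 0.197 ]
 [0.48   0.07   0.197 ]
 [0.4669 0.0727 0.197 ]
 [0.4617 0.0792 0.197 ]]
```

View pics/w1c.png

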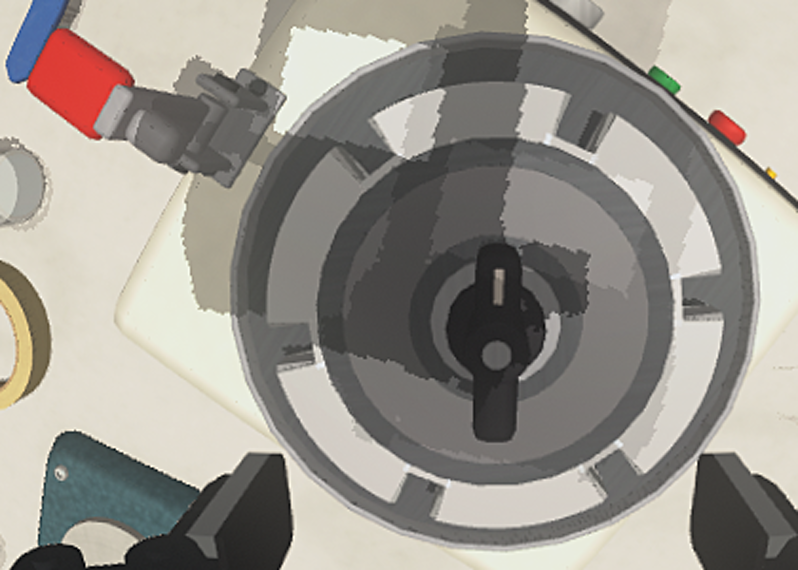

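The wing measures 69.9 mm against 70 given, at 22.1°, with its centre near (0.505, 0.2245). The tab line points along 257.7°, which agrees with the yaw. Descending and gripping.

>>> carry_out(linear=[[-1, 0, -40], [-1, 1, -40], [0, 0, -25], [0, 0, -15], [0, 0, 0]], rotation=[[0, 0, -0.18], [0, 0, 0], [0, 0, 0], [0, 0, 0], [0, 0, 0]], fingers=[-1, -1, -1, -1, -1])

```text
time: 1.65
eef_pos: [0.5029, 0.2258, 0.1401]
eef_rot: [[-0.373, -0.005, -0.928], [0.928, -0.001, -0.373], [0.001, -1.0, 0.005]]
ft_force: [-0.5, 0.1, 1.0]
width: 1.002
```

>>> carry_out(linear=[[0, 0, 0], [0, 0, 0], [0, 0, 0], [0, 0, 0], [0, 0, 0]], rotation=[[0, 0, 0], [0, 0, 0], [0, 0, 0], [0, 0, 0], [0, 0, 0]], fingers=[1, 1, 1, 1, 1], force=40)

```text
time: 2.15
eef_pos: [0.5049, 0.2247, 0.143]
eef_rot: [[-0.374, 0.002, -0.928], [0.928, -0.003, -0.374], [-0.004, -1.0, -0.001]]
ft_force: [-1.6, -7.0, 2.9]
width: 0.179
```

>>> carry_out(linear=[[0, 0, 0], [0, 0, 0], [0, 0, 0], [0, 0, 0], [0, 0, 0]], rotation=[[0, 0, 0], [0, 0, 0], [0, 0, 0], [0, 0, 0], [0, 0, 0]], fingers=[1, 1, 1, 1, 1])

```text
time: 2.65
eef_pos: [0.5048, 0.2248, 0.143]
eef_rot: [[-0.373, 0.002, -0.928], [0.928, -0.002, -0.373], [-0.002, -1.0, -0.001]]
ft_force: [0.9, -8.2, 4.1]
width: 0.18
```

Gripped: the opening is 15.3 mm for the 16 mm wing. Turning the plate 17.2° anticlockwise.

>>> carry_out(linear=[[0, 0, 0], [0, 0, 0], [0, 0, 0], [0, 0, 0], [0, 0, 0]], rotation=[[0, 0, 0.55], [0, 0, 0.55], [0, 0, 0.55], [0, 0, 0.5], [0, 0, 0]], fingers=[1, 1, 1, 1, 1])

```text
time: 3.15
eef_pos: [0.505, 0.2244, 0.143]
eef_rot: [[-0.632, 0.002, -0.775], [0.775, -0.003, -0.632], [-0.003, -1.0, 0.0]]
ft_force: [2.2, -11.2, 3.6]
width: 0.184
```

>>> carry_out(linear=[[0, 0, 0], [0, 0, 0], [0, 0, 0], [0, 0, 0], [0, 0, 0]], rotation=[[0, 0, 0], [0, 0, 0], [0, 0, 0], [0, 0, 0], [0, 0, 0]], fingers=[1, 1, -1, -1, -1])

```text
time: 3.65
eef_pos: [0.5041, 0.2262, 0.1424]
eef_rot: [[-0.631, -0.0, -0.776], [0.776, 0.0, -0.631], [0.0, -1.0, -0.0]]
ft_force: [0.1, -0.5, 0.8]
width: 0.684
```

>>> carry_out(linear=[[0, 0, 0], [0, 0, 20], [0, 0, 40], [0, 0, 40], [0, 0, 20]], rotation=[[0, 0, 0], [0, 0, 0], [0, 0, 0], [0, 0, 0], [0, 0, 0]], fingers=[-1, -1, -1, -1, -1])

```text
time: 4.15
eef_pos: [0.5047, 0.2263, 0.2658]
eef_rot: [[-0.631, 0.005, -0.775], [0.775, 0.001, -0.631], [-0.002, -1.0, -0.004]]
ft_force: [0.5, -0.1, 0.2]
width: 1.0
```

```bash
python3 - <<'E'
from h import *
s=read_state();print(s['time'],s['eef_pos'],s['joints'],s['ft_force'])
c=calibration('wrist');p,d=read_camera('wrist');cv2.imwrite("pics/w2.png",p[:,:,::-1]);np.savez("pics/w2.npz",p=p,d=d,K=c['K'],V=c['view'])
E
```

```text
4.15 [0.5047 0.2263 0.2658] [  11.8822   20.7467   70.2405    0.006    88.7338 -117.2734] [ 0.5324 -0.1021  0.2431]
```

View pics/w2.png

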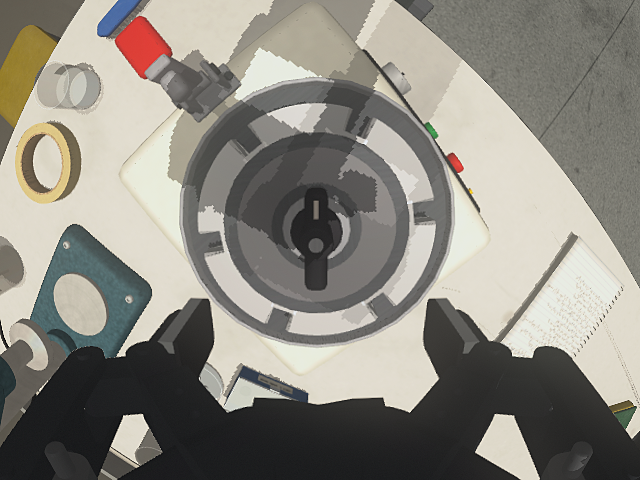

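The plate has turned with the knob. The notch near (243,138) now lies on the line from the knob to the arm near (212,90). I'll put numbers on that with the top camera and compute the grasp point on the tab.

```bash
python3 - <<'E'
from h import *
z=np.load('pics/w2.npz');c=dict(K=z['K'],view=z['V']);p=z['p'];g=p.mean(2).astype(np.float32)
N=[(243,138),(362,126),(424,212),(379,305),(279,317),(212,243)]
Q=wonz(N,.12,c)[:,:2];a=np.degrees(np.arctan2(*(Q-Q.mean(0)).T[::-1]))%360;print(Q.mean(0),a,(a%60))
ax=np.array([.505,.225])
h=cv2.cvtColor(p,cv2.COLOR_RGB2HSV);m=((h[...,0]<8)|(h[...,0]>172))&(h[...,1]>150)&(h[...,2]>80);m[:,200:]=0
cnt=max(cv2.findContours(m.astype(np.uint8),0,2)[0],key=cv2.contourArea);q=cv2.approxPolyDP(cnt,4,True).reshape(-1,2)
W=wonz(q,.197,c)[:,:2];print(q.tolist(),W,np.degrees(np.arctan2(*(W-ax).T[::-1]))%360,np.hypot(*(W-ax).T))
r=cv2.minAreaRect((W*1000).astype(np.float32));print(r)
# top-view check: arm occluded? gripper above; cheeks in wrist
print('cheeks dir',[ (wonz(t,.14,c)[0,:2],np.degrees(np.arctan2(*(wonz(t,.14,c)[0,:2]-ax)[::-1]))%360) for t in [(205,62),(230,80),(190,112),(212,90)]])
cv2.imwrite('pics/w2c.png',cv2.resize(p[0:200,80:320,::-1],None,fx=3,fy=3,interpolation=cv2.INTER_CUBIC))
E
```

```text
[0.5053 0.224 ] [257.8156 195.4774 137.431   77.1164  17.1227 318.1069] [17.8156 15.4774 17.431  17.1164 17.1227 18.1069]
[[139, 16], [115, 42], [146, 78], [144, 70], [159, 55], [171, 52]] [[0.4548 0.0431]
 [0.4766 0.0394]
 [0.4831 0.0747]
 [0.4799 0.0702]
 [0.4672 0.0728]
 [0.4616 0.0785]] [254.5707 261.3147 261.6949 260.7901 256.0644 253.505 ] [0.1887 0.1878 0.1519 0.1568 0.1568 0.1528]
((468.92877197265625, 58.892333984375), (36.067893981933594, 22.159156799316406), 79.70374298095703)
cheeks dir [(array([0.456 , 0.0789]), np.float64(251.4405319814975)), (array([0.4558, 0.1035]), np.float64(247.93921127430355)), (array([0.4922, 0.0933]), np.float64(264.4564683313326)), (array([0.4695, 0.0971]), np.float64(254.46812982001748))]
```

View pics/w2c.png

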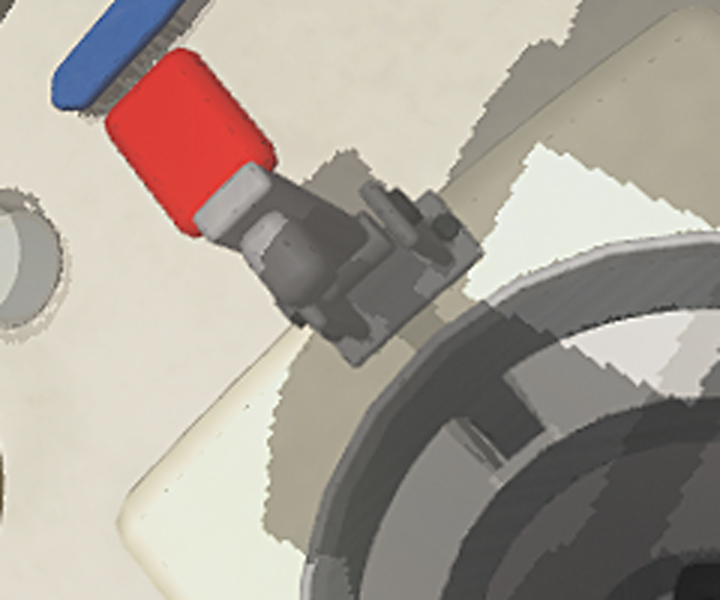

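Notch angle is about 257.2° against the arm at 257.7°. That is within 1°, and the tolerance is ±3.9°. Now moving to the tab with the jaws along the machine's x: turn -141°, shift (-36, -172).

>>> carry_out(linear=[[-2, -9, 0], [-2, -9, 0], [-2, -9, 0], [-2, -9, 0], [-2, -9, 0]], rotation=[[0, 0, -0.88], [0, 0, -0.88], [0, 0, -0.88], [0, 0, -0.88], [0, 0, -0.88]], fingers=[-1, -1, -1, -1, -1])

```text
time: 4.7
eef_pos: [0.4939, 0.1807, 0.2618]
eef_rot: [[-0.064, -0.001, -0.998], [0.998, -0.0, -0.064], [0.0, -1.0, 0.001]]
ft_force: [0.3, -0.4, 0.4]
width: 0.996
```

>>> carry_out(linear=[[-2, -9, 0], [-2, -9, 0], [-2, -9, 0], [-2, -9, 0], [-2, -9, 0]], rotation=[[0, 0, -0.88], [0, 0, -0.88], [0, 0, -0.88], [0, 0, -0.88], [0, 0, -0.88]], fingers=[-1, -1, -1, -1, -1])

```text
time: 5.2
eef_pos: [0.4839, 0.1357, 0.2619]
eef_rot: [[0.523, -0.001, -0.852], [0.852, 0.0, 0.523], [-0.0, -1.0, 0.001]]
ft_force: [-0.1, 0.2, -0.2]
width: 1.003
```

>>> carry_out(linear=[[-2, -9, 0], [-2, -9, 0], [-2, -9, 0], [-2, -9, 0], [-2, -9, 0]], rotation=[[0, 0, -0.88], [0, 0, -0.88], [0, 0, -0.88], [0, 0, -0.88], [0, 0, -0.88]], fingers=[-1, -1, -1, -1, -1])

```text
time: 5.7
eef_pos: [0.4739, 0.0908, 0.2619]
eef_rot: [[0.919, -0.001, -0.395], [0.395, 0.0, 0.919], [-0.001, -1.0, 0.0]]
ft_force: [0.1, -0.7, -1.1]
width: 1.001
```

>>> carry_out(linear=[[-2, -9, 0], [-2, -9, 0], [-1, -9, 0], [-1, -9, 0], [0, 0, 0]], rotation=[[0, 0, -0.88], [0, 0, -0.88], [0, 0, -0.88], [0, 0, -0.88], [0, 0, -0.92]], fingers=[-1, -1, -1, -1, -1])

```text
time: 6.2
eef_pos: [0.468, 0.0543, 0.2619]
eef_rot: [[0.977, -0.001, 0.213], [-0.213, 0.0, 0.977], [-0.001, -1.0, -0.0]]
ft_force: [-1.2, -0.3, 0.5]
width: 1.002
```

```bash
python3 - <<'E'
from h import *
s=read_state();print(s['time'],s['eef_pos'],s['eef_rot'],s['joints'],s['ft_force'])
c=calibration('wrist');p,d=read_camera('wrist');cv2.imwrite("pics/w3.png",p[:,:,::-1]);np.savez("pics/w3.npz",p=p,d=d,K=c['K'],V=c['view'])
h=cv2.cvtColor(p,cv2.COLOR_RGB2HSV);m=((h[...,0]<8)|(h[...,0]>172))&(h[...,1]>150)&(h[...,2]>80)
cnt=max(cv2.findContours(m.astype(np.uint8),0,2)[0],key=cv2.contourArea);q=cv2.approxPolyDP(cnt,4,True).reshape(-1,2)
W=wonz(q,.198,c)[:,:2];print(q.tolist(),W);r=cv2.minAreaRect((W*1000).astype(np.float32));print(r)
E
```

```text
6.2 [0.468  0.0543 0.2619] [[ 0.9769 -0.0007  0.2135]
 [-0.2135  0.      0.9769]
 [-0.0006 -1.     -0.0001]] [-7.8173 12.5405 82.7625 -0.0046 84.7341  4.5105] [-1.1739 -0.2586  0.4843]
[[302, 220], [299, 241], [309, 242], [300, 246], [303, 279], [336, 280], [341, 269], [341, 222], [309, 226]] [[0.463  0.0779]
 [0.4586 0.0662]
 [0.4641 0.0644]
 [0.4585 0.0632]
 [0.4556 0.0428]
 [0.4746 0.038 ]
 [0.4789 0.0442]
 [0.4845 0.0721]
 [0.4662 0.0736]]
((469.2746887207031, 57.88589859008789), (36.82944869995117, 24.246021270751953), 78.67143249511719)
```

View pics/w3.png

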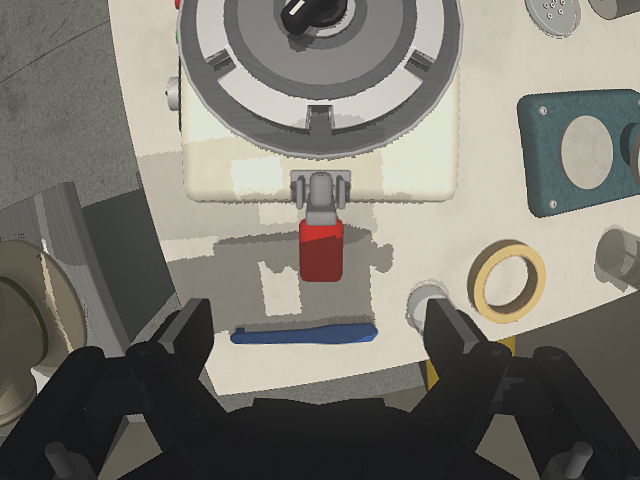

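The picture shows the notch at (321,117) right in line with the arm at (321,185), and the tab centred at (321,251). Lowering and gripping the tab lightly.

>>> carry_out(linear=[[0, 0, -30], [1, 0, -30], [0, 0, -20], [0, 0, -8], [0, 0, 0]], rotation=[[0, 0, 0], [0, 0, 0], [0, 0, 0], [0, 0, 0], [0, 0, 0]], fingers=[-1, -1, -1, -1, -1], force=20)

```text
time: 6.75
eef_pos: [0.4689, 0.0551, 0.1737]
eef_rot: [[0.979, -0.002, 0.206], [-0.206, 0.0, 0.979], [-0.002, -1.0, -0.0]]
ft_force: [-0.2, -0.5, 0.5]
width: 1.004
```

>>> carry_out(linear=[[0, 0, 0], [0, 0, 0], [0, 0, 0], [0, 0, 0], [0, 0, 0]], rotation=[[0, 0, 0], [0, 0, 0], [0, 0, 0], [0, 0, 0], [0, 0, 0]], fingers=[1, 1, 1, 1, 1], force=20)

```text
time: 7.25
eef_pos: [0.4695, 0.0548, 0.1748]
eef_rot: [[0.978, 0.001, 0.208], [-0.208, -0.0, 0.978], [0.001, -1.0, -0.0]]
ft_force: [-0.1, 0.3, 2.8]
width: 0.302
```

>>> carry_out(linear=[[0, 0, 0], [0, 0, 0], [0, 0, 0]], rotation=[[0, 0, 0], [0, 0, 0], [0, 0, 0]], fingers=[1, 1, 1], force=20)

```text
time: 7.55
eef_pos: [0.4695, 0.0548, 0.1748]
eef_rot: [[0.978, 0.001, 0.208], [-0.208, -0.0, 0.978], [0.001, -1.0, -0.0]]
ft_force: [0.3, -0.5, 5.7]
width: 0.305
```

```bash
python3 - <<'E'
import numpy as np
i=np.array([.2113,.9774])
prev=None
for ph in [114.4,110,104,98,92,86,80,74,68,62,56,50,44,38,32,27,22.75]:
    a=np.radians(ph);q=np.array([*(67.2*np.cos(a)*i),67.2*np.sin(a)])
    if prev is not None: print(ph,np.round(q-prev,1))
    prev=q
E
```

```text
110 [1.  4.7 1.9]
104 [1.4 6.6 2.1]
98 [1.5 6.7 1.3]
92 [1.5 6.8 0.6]
86 [ 1.5  6.9 -0.1]
80 [ 1.5  6.8 -0.9]
74 [ 1.4  6.7 -1.6]
68 [ 1.4  6.5 -2.3]
62 [ 1.3  6.2 -3. ]
56 [ 1.3  5.9 -3.6]
50 [ 1.2  5.5 -4.2]
44 [ 1.1  5.  -4.8]
38 [ 1.   4.5 -5.3]
32 [ 0.9  3.9 -5.8]
27 [ 0.6  2.8 -5.1]
22.75 [ 0.4  2.  -4.5]
```

The grip width is 25.9 mm against 26 given. Following the fold-down arc.

>>> carry_out(linear=[[1, 4.7, 1.9], [1.4, 6.6, 2.1], [1.5, 6.7, 1.3], [1.5, 6.8, 0.6], [1.5, 6.9, 0]], rotation=[[0, 0, 0], [0, 0, 0], [0, 0, 0], [0, 0, 0], [0, 0, 0]], fingers=[1, 1, 1, 1, 1])

```text
time: 8.05
eef_pos: [0.4763, 0.0861, 0.1802]
eef_rot: [[0.978, 0.0, 0.208], [-0.208, -0.002, 0.978], [0.001, -1.0, -0.002]]
ft_force: [1.2, -5.5, -1.3]
width: 0.298
```

>>> carry_out(linear=[[1.5, 6.8, -0.9], [1.4, 6.7, -1.6], [1.4, 6.5, -2.3], [1.3, 6.2, -3.0], [1.3, 5.9, -3.6]], rotation=[[0, 0, 0], [0, 0, 0], [0, 0, 0], [0, 0, 0], [0, 0, 0]], fingers=[1, 1, 1, 1, 1])

```text
time: 8.55
eef_pos: [0.4834, 0.1192, 0.1689]
eef_rot: [[0.978, 0.001, 0.208], [-0.208, -0.0, 0.978], [0.001, -1.0, 0.0]]
ft_force: [2.1, -4.0, 4.8]
width: 0.302
```

>>> carry_out(linear=[[1.2, 5.5, -4.2], [1.1, 5, -4.8], [1, 4.5, -5.3], [0.9, 3.9, -5.8], [0.6, 2.8, -5.1]], rotation=[[0, 0, 0], [0, 0, 0], [0, 0, 0], [0, 0, 0], [0, 0, 0]], fingers=[1, 1, 1, 1, 1])

```text
time: 9.05
eef_pos: [0.4883, 0.1415, 0.1438]
eef_rot: [[0.978, 0.002, 0.207], [-0.207, 0.001, 0.978], [0.001, -1.0, 0.001]]
ft_force: [2.7, 0.1, 7.8]
width: 0.301
```

>>> carry_out(linear=[[0.4, 2, -4.5], [0, 0, -1], [0, 0, -1], [0, 0, 0], [0, 0, 0]], rotation=[[0, 0, 0], [0, 0, 0], [0, 0, 0], [0, 0, 0], [0, 0, 0]], fingers=[1, 1, 1, 1, 1])

```text
time: 9.55
eef_pos: [0.4889, 0.1441, 0.1376]
eef_rot: [[0.978, 0.003, 0.207], [-0.207, 0.003, 0.978], [0.002, -1.0, 0.003]]
ft_force: [3.5, 4.0, 8.0]
width: 0.302
```

```bash
python3 - <<'E'
from h import *
s=read_state();print(s['time'],s['eef_pos'],s['ft_force'],s['ft_torque'])
for n in("scene","top"):
    p,d=read_camera(n);np.savez(f"pics/{n}4.npz",p=p,d=d);cv2.imwrite(f"pics/{n}4.png",cv2.resize(p[160:380,230:470,::-1] if n=='scene' else p[180:350,170:370,::-1],None,fx=2.7,fy=2.7,interpolation=cv2.INTER_CUBIC))
E
```

```text
9.55 [0.4889 0.1441 0.1376] [3.4635 4.0404 8.0169] [ 0.3761 -0.3616 -0.0458]
```

View pics/scene4.png

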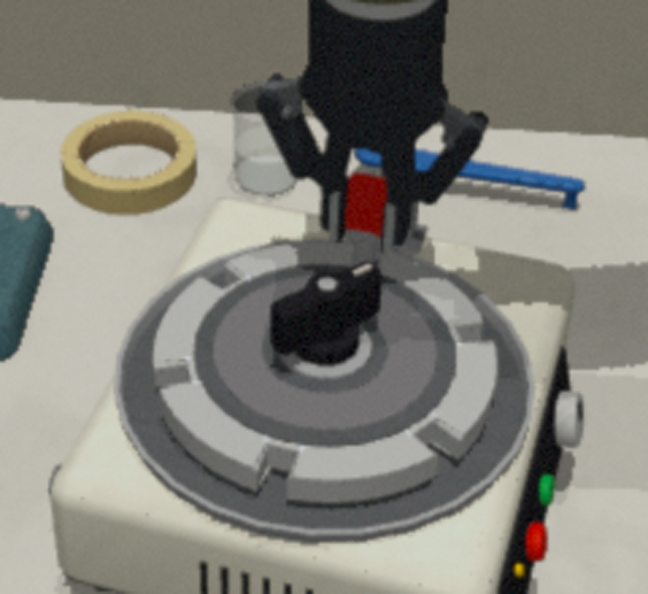

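The scene view shows the arm folded down with the red tab upright between the fingers at (366,205). The descent was 37 mm where 35 was expected; riding on the rim would have left it about 12 mm high. I'll press 2 mm more, release, lift and check the tab height.

>>> carry_out(linear=[[0, 0, -1], [0, 0, -1], [0, 0, 0], [0, 0, 2], [0, 0, 1]], rotation=[[0, 0, 0], [0, 0, 0], [0, 0, 0], [0, 0, 0], [0, 0, 0]], fingers=[1, 1, 1, 1, -1])

```text
time: 10.15
eef_pos: [0.4877, 0.1435, 0.1376]
eef_rot: [[0.978, -0.001, 0.207], [-0.207, 0.001, 0.978], [-0.002, -1.0, 0.001]]
ft_force: [-0.1, 0.0, -1.2]
width: 0.457
```

>>> carry_out(linear=[[0, 0, 0], [0, 0, 0], [0, 0, 20], [0, 0, 45], [0, 0, 45]], rotation=[[0, 0, 0], [0, 0, 0], [0, 0, 0], [0, 0, 0], [0, 0, 0]], fingers=[-1, -1, -1, -1, -1])

```text
time: 10.65
eef_pos: [0.4875, 0.1425, 0.2488]
eef_rot: [[0.978, -0.003, 0.208], [-0.208, 0.0, 0.978], [-0.003, -1.0, -0.0]]
ft_force: [0.7, -0.4, 1.2]
width: 1.003
```

>>> carry_out(linear=[[3, 15, 0], [3, 15, 0], [3, 15, 0], [3, 15, 0], [3, 15, 0]], rotation=[[0, 0, -0.8], [0, 0, -0.8], [0, 0, -0.8], [0, 0, -0.8], [0, 0, -0.8]], fingers=[-1, -1, -1, -1, -1])

```text
time: 11.15
eef_pos: [0.5029, 0.2181, 0.2477]
eef_rot: [[0.716, -0.001, 0.698], [-0.698, 0.0, 0.716], [-0.001, -1.0, -0.001]]
ft_force: [-0.5, 0.2, 0.0]
width: 0.993
```

```bash
python3 - <<'E'
from h import *
s=read_state();print(s['time'],s['eef_pos'],s['eef_rot'],s['ft_force'],s['joints'])
for n in("scene","top"):
    p,d=read_camera(n);np.savez(f"pics/{n}5.npz",p=p,d=d);cv2.imwrite(f"pics/{n}5.png",cv2.resize(p[160:380,230:470,::-1] if n=='scene' else p[180:350,170:370,::-1],None,fx=2.7,fy=2.7,interpolation=cv2.INTER_CUBIC))
    h=cv2.cvtColor(p,cv2.COLOR_RGB2HSV);m=((h[...,0]<8)|(h[...,0]>172))&(h[...,1]>150)&(h[...,2]>60);Q=cloud(n,d)
    m&=(np.abs(Q[...,0]-.487)<.05)&(np.abs(Q[...,1]-.14)<.06)&(Q[...,2]>.12)
    W=Q[m];print(n,len(W),np.median(W,0) if len(W) else 0,np.percentile(W,[5,95],axis=0) if len(W) else 0)
c=calibration('wrist');p,d=read_camera('wrist');cv2.imwrite("pics/w5.png",p[:,:,::-1]);np.savez("pics/w5.npz",p=p,d=d,K=c['K'],V=c['view'])
E
```

```text
11.15 [0.5029 0.2181 0.2477] [[ 0.7162 -0.0012  0.6979]
 [-0.6979  0.0001  0.7162]
 [-0.0009 -1.     -0.0007]] [-0.5059  0.1742  0.0048] [11.0603 21.015  72.8228  0.0207 86.2264 55.3143]
scene 287 [0.4881 0.1429 0.1656] [[0.4776 0.1384 0.1487]
 [0.4981 0.1464 0.1814]]
top 57 [0.4852 0.1399 0.1803] [[0.4759 0.1359 0.1676]
 [0.4949 0.1444 0.1836]]
```

View pics/scene5.png

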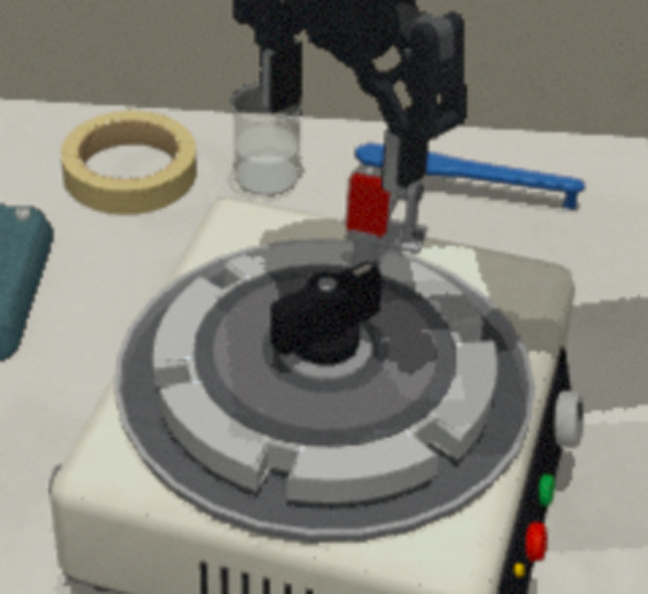

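View pics/w5.png

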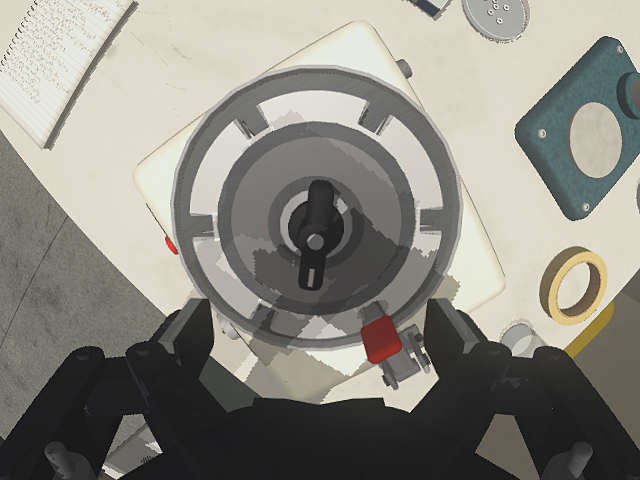

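The arm looks down, but the tab's top reads about 0.180 against 0.174 expected when seated. I'll check its tilt by fitting the tab's face.

```bash
python3 - <<'E'
from h import *
ax=np.array([.505,.2245]);u=np.array([-.2113,-.9774]);mx=np.array([.9774,-.2113])
for n in('scene','top'):
    z=np.load(f'pics/{n}5.npz');p,d=z['p'],z['d'];Q=cloud(n,d)
    h=cv2.cvtColor(p,cv2.COLOR_RGB2HSV);m=((h[...,0]<8)|(h[...,0]>172))&(h[...,1]>150)&(h[...,2]>60)
    m&=(np.abs(Q[...,0]-.487)<.05)&(np.abs(Q[...,1]-.14)<.06)&(Q[...,2]>.12)
    m=cv2.erode(m.astype(np.uint8),np.ones((3,3)))>0 if n=='scene' else m
    W=Q[m];r=(W[:,:2]-ax)@u;s=(W[:,:2]-ax)@mx;print(n,len(W),'s',s.min(),s.max(),'r',np.median(r))
    g=p.mean(2)[m]
    if n=='scene':
        A=np.c_[W[:,2]-.16,s,np.ones(len(W))]
        k=np.linalg.lstsq(A,r,rcond=None)[0]
        for _ in range(3):
            e=np.abs(A@k-r);ok=e<2*np.median(e);k=np.linalg.lstsq(A[ok],r[ok],rcond=None)[0]
        print('dr/dz',k[0],'rad; r at z=.16',k[2],'res',np.median(e))
        for lo in np.arange(.144,.186,.004):
            q=(W[:,2]>=lo)&(W[:,2]<lo+.004);print(round(lo,3),q.sum(),np.median(r[q]) if q.any() else '')
    print(np.histogram(W[:,2],bins=np.arange(.14,.19,.004)))
# project expected tab corners for theta
def tab(th,a,b,s): 
    inn=a*np.cos(th)-b*np.sin(th);up=a*np.sin(th)+b*np.cos(th)
    return np.array([*(ax+u*(.146-inn)+mx*s),.132+up])
for th in(0,.1,.2):
    print(th,[ (n,proj(n,[tab(th,a,b,s) for a,b,s in((.067,.042,-.013),(.067,.042,.013),(.067,.006,-.013),(.067,.006,.013),(.057,.042,-.013),(.057,.042,.013))]).round(1).tolist()) for n in('scene','top')])
for n in('scene','top'):
    z=np.load(f'pics/{n}5.npz');p=z['p']
    h=cv2.cvtColor(p,cv2.COLOR_RGB2HSV);m=((h[...,0]<8)|(h[...,0]>172))&(h[...,1]>120)&(h[...,2]>40)
    m[:, :300]=0; m[:,420:]=0; m[:180]=0;m[320:]=0
    k,l,s,c=cv2.connectedComponentsWithStats(m.astype(np.uint8));print(n,[(x.tolist(),y) for x,y in zip(s[1:],c[1:]) if x[4]>10])
    ys,xs=np.nonzero(m)
    cv2.imwrite(f'pics/{n}5z.png',cv2.resize(p[200:270,330:410,::-1] if n=='scene' else p[240:300,280:360,::-1],None,fx=9,fy=8,interpolation=cv2.INTER_CUBIC))
z=np.load('pics/w5.npz');c=dict(K=z['K'],view=z['V'])
N=[(373,312),(431,222),(377,122),(249,127),(203,222),(262,317)]
Q=wonz(N,.12,c)[:,:2];a=np.degrees(np.arctan2(*(Q-Q.mean(0)).T[::-1]))%360;print('notches',Q.mean(0),a,(a%60))
E
```

```text
scene 215 s -0.009964886792161277 0.010585825550943914 r 0.08319349490197762
dr/dz 0.1266697397233705 rad; r at z=.16 0.08253824914045044 res 0.0010286184046499336
0.144 0 
0.148 19 0.08219803932218586
0.152 25 0.08209291870586374
0.156 26 0.08202004949775929
0.16 27 0.08284803903041844
0.164 27 0.0828814363757171
0.168 28 0.08382656618758152
0.172 25 0.08454251978659873
0.176 22 0.08465782731888126
0.18 16 0.08544603730938669
0.184 0 
(array([ 0,  0, 19, 25, 26, 27, 27, 28, 25, 22, 16,  0]), array([0.14 , 0.144, 0.148, 0.152, 0.156, 0.16 , 0.164, 0.168, 0.172,
       0.176, 0.18 , 0.184, 0.188]))
top 57 s -0.01138998619916921 0.010204017538073868 r 0.08676429819498742
(array([ 0,  0,  0,  0,  0,  3,  0,  1,  3, 19, 30,  1]), array([0.14 , 0.144, 0.148, 0.152, 0.156, 0.16 , 0.164, 0.168, 0.172,
       0.176, 0.18 , 0.184, 0.188]))
0 [('scene', [[373.6, 234.5], [357.8, 231.4], [372.5, 252.1], [357.0, 248.9], [375.2, 230.9], [359.5, 227.8]]), ('top', [[288.6, 273.3], [291.7, 259.7], [289.3, 274.3], [292.2, 261.1], [293.9, 274.5], [296.9, 260.8]])]
0.1 [('scene', [[374.6, 229.6], [358.7, 226.5], [372.8, 248.5], [357.3, 245.4], [376.1, 226.5], [360.4, 223.5]]), ('top', [[290.9, 273.7], [293.9, 259.9], [289.6, 274.2], [292.6, 260.9], [296.2, 274.8], [299.2, 261.1]])]
0.2 [('scene', [[375.6, 224.8], [359.7, 221.7], [373.3, 244.8], [357.8, 241.7], [377.0, 222.2], [361.3, 219.2]]), ('top', [[293.6, 274.1], [296.6, 260.3], [290.3, 274.2], [293.3, 260.9], [298.8, 275.3], [301.8, 261.5]])]
scene [([358, 224, 16, 24, 306], array([365.8529, 235.4542]))]
top []
notches [0.5054 0.2237] [258.4077 317.1835  15.7151  79.8119 134.9363 196.5542] [18.4077 17.1835 15.7151 19.8119 14.9363 16.5542]
```

View pics/scene5z.png

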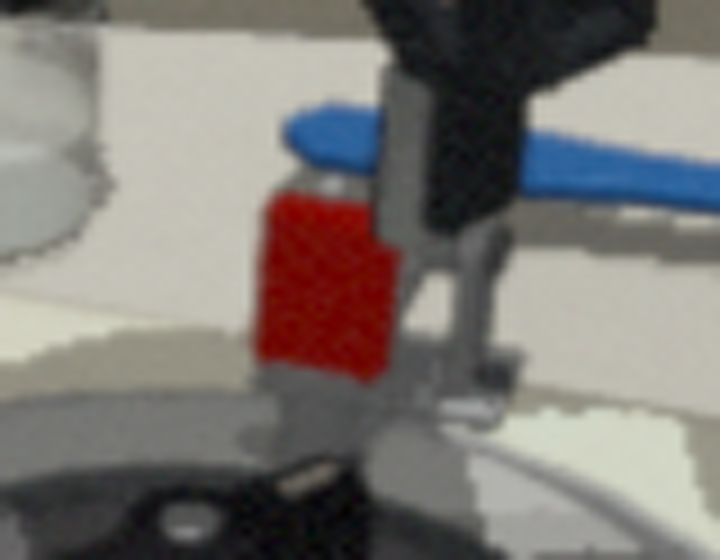

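The face leans about 0.127 rad and the top sits 6–8 mm high, so the arm is at about 0.1–0.15 rad and not fully seated. My upward move while releasing probably lifted it. I'll shut the fingers and press on the tab's top.

>>> carry_out(linear=[[-4, -19, 0], [-4, -19, 0], [-4, -19, 0], [-4, -19, 0], [0, 0, 0]], rotation=[[0, 0, 0], [0, 0, 0], [0, 0, 0], [0, 0, 0], [0, 0, 0]], fingers=[1, 1, 1, 1, 1])

```text
time: 11.8
eef_pos: [0.4867, 0.1394, 0.2482]
eef_rot: [[0.719, -0.0, 0.695], [-0.695, -0.0, 0.719], [-0.0, -1.0, -0.001]]
ft_force: [0.6, 0.6, 0.6]
width: 0.142
```

>>> carry_out(linear=[[0, 0, -10], [0, 0, -20], [0, 0, -20], [0, 0, -10], [0, 0, 0]], rotation=[[0, 0, 0], [0, 0, 0], [0, 0, 0], [0, 0, 0], [0, 0, 0]], fingers=[1, 1, 1, 1, 1])

```text
time: 12.3
eef_pos: [0.4866, 0.1418, 0.1867]
eef_rot: [[0.72, -0.003, 0.694], [-0.694, -0.0, 0.72], [-0.002, -1.0, -0.002]]
ft_force: [0.0, -0.4, 0.3]
width: 0.002
```

>>> carry_out(linear=[[0, 0, -3], [0, 0, -3], [0, 0, -3], [0, 0, -2], [0, 0, 0]], rotation=[[0, 0, 0], [0, 0, 0], [0, 0, 0], [0, 0, 0], [0, 0, 0]], fingers=[1, 1, 1, 1, 1])

```text
time: 12.8
eef_pos: [0.4871, 0.1415, 0.177]
eef_rot: [[0.72, -0.0, 0.694], [-0.694, -0.0, 0.72], [-0.0, -1.0, -0.0]]
ft_force: [-0.2, 0.1, 0.3]
width: 0.002
```

>>> carry_out(linear=[[0, 0, -1.5], [0, 0, -1.5], [0, 0, 0]], rotation=[[0, 0, 0], [0, 0, 0], [0, 0, 0]], fingers=[1, 1, 1])

```text
time: 13.1
eef_pos: [0.4872, 0.1415, 0.1741]
eef_rot: [[0.719, 0.0, 0.694], [-0.694, -0.0, 0.719], [0.0, -1.0, 0.0]]
ft_force: [-1.0, -0.2, 0.2]
width: -0.002
```

>>> carry_out(linear=[[0, 0, -1.5], [0, 0, -1.5], [0, 0, 0]], rotation=[[0, 0, 0], [0, 0, 0], [0, 0, 0]], fingers=[1, 1, 1])

```text
time: 13.4
eef_pos: [0.4875, 0.1416, 0.1735]
eef_rot: [[0.72, 0.003, 0.694], [-0.694, 0.0, 0.72], [0.002, -1.0, 0.002]]
ft_force: [-5.8, 0.5, 19.0]
width: 0.005
```

Firm contact at z = 0.1735, where the seated tab top must be (0.174), with 19 N. Holding briefly, then lifting and looking again.

>>> carry_out(linear=[[0, 0, 0], [0, 0, 0], [0, 0, 0], [0, 0, 6], [0, 0, 40]], rotation=[[0, 0, 0], [0, 0, 0], [0, 0, 0], [0, 0, 0], [0, 0, 0]], fingers=[1, 1, 1, 1, 1])

```text
time: 13.9
eef_pos: [0.4854, 0.1412, 0.2145]
eef_rot: [[0.719, -0.008, 0.695], [-0.695, -0.001, 0.719], [-0.006, -1.0, -0.006]]
ft_force: [0.2, 1.2, -0.5]
width: -0.002
```

>>> carry_out(linear=[[4, 19, 35], [4, 19, 0], [4, 20, 0], [4, 20, 0], [2, 5, 0]], rotation=[[0, 0, -0.2], [0, 0, -0.2], [0, 0, -0.2], [0, 0, 0], [0, 0, 0]], fingers=[1, 1, -1, -1, -1])

```text
time: 14.4
eef_pos: [0.5051, 0.2258, 0.2518]
eef_rot: [[0.66, -0.001, 0.751], [-0.751, 0.0, 0.66], [-0.0, -1.0, -0.0]]
ft_force: [-1.3, -1.2, 0.5]
width: 0.511
```

```bash
cat > tabfit.py <<'E'
from h import *
import sys
k0=sys.argv[1]
ax=np.array([.505,.2245]);u=np.array([-.2113,-.9774]);mx=np.array([.9774,-.2113])
s=read_state();print(s['time'],s['eef_pos'],s['eef_rot'][:,0],s['ft_force'],s['joints'])
n='scene';p,d=read_camera(n);np.savez(f"pics/{n}{k0}.npz",p=p,d=d);Q=cloud(n,d)
cv2.imwrite(f'pics/scene{k0}.png',cv2.resize(p[160:380,230:470,::-1],None,fx=2.7,fy=2.7,interpolation=cv2.INTER_CUBIC))
h=cv2.cvtColor(p,cv2.COLOR_RGB2HSV);m=((h[...,0]<8)|(h[...,0]>172))&(h[...,1]>150)&(h[...,2]>60)
m&=(np.abs(Q[...,0]-.487)<.05)&(np.abs(Q[...,1]-.14)<.06)&(Q[...,2]>.12)
ys,xs=np.nonzero(m);print('bbox',xs.min(),xs.max(),ys.min(),ys.max())
m=cv2.erode(m.astype(np.uint8),np.ones((3,3)))>0
W=Q[m];r=(W[:,:2]-ax)@u;s=(W[:,:2]-ax)@mx
A=np.c_[W[:,2]-.16,s,np.ones(len(W))]
k=np.linalg.lstsq(A,r,rcond=None)[0]
print(len(W),'dr/dz',k,'z',W[:,2].min(),W[:,2].max())
c=calibration('wrist');p,d=read_camera('wrist');cv2.imwrite(f"pics/w{k0}.png",p[:,:,::-1]);np.savez(f"pics/w{k0}.npz",p=p,d=d,K=c['K'],V=c['view'])
E
python3 tabfit.py 6
```

```text
14.4 [0.5051 0.2258 0.2518] [ 0.6601 -0.7512 -0.0004] [-1.3104 -1.1501  0.4638] [11.8195 21.3768 71.5822  0.0085 87.0716 60.5099]
bbox 358 373 231 251
190 dr/dz [-0.0013 -0.038   0.0798] z 0.13994292752960968 0.17527301986818034
```

View pics/scene6.png

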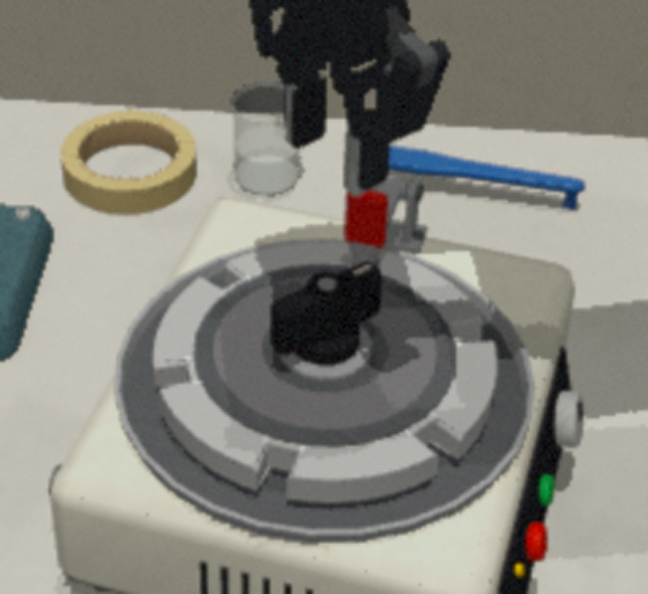

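View pics/w6.png

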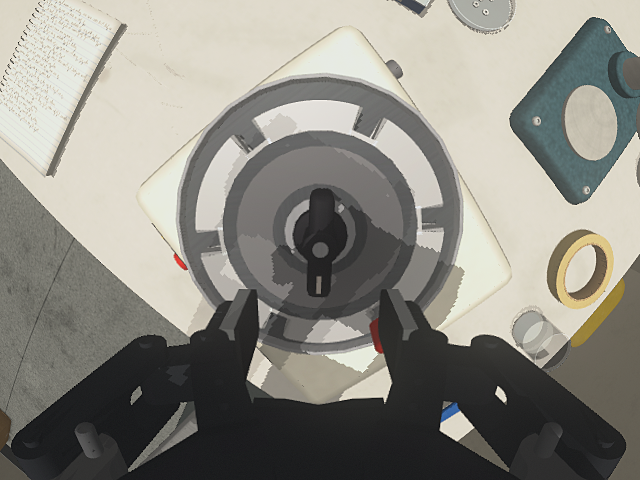

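The tab's face is now vertical (lean -0.001 rad) at r = 79.8 mm against 79 given, so the arm is seated at about 0 rad. Next is the wing angle from this wrist view, with ends at (322,190) and (318,296).

```bash
python3 - <<'E'
from h import *
z=np.load('pics/w6.npz');c=dict(K=z['K'],view=z['V'])
W=wonz([(322.5,190),(318,296)],.17,c);e=W[0]-W[1];print(W,W.mean(0),np.hypot(*e[:2]),np.degrees(np.arctan2(e[1],e[0])))
E
```

```text
[[0.5348 0.2475 0.17  ]
 [0.4807 0.2036 0.17  ]] [0.5078 0.2256 0.17  ] 0.06968056233316303 39.08114465154496
```

The wing is at 39.1° with length 69.7 mm. I'll align by -2.2°, descend and grip at 60 N.

>>> carry_out(linear=[[0, 0, -10], [0, -1, -20], [0, 0, -35], [0, 0, -30], [0, 0, -15]], rotation=[[0, 0, -0.28], [0, 0, 0], [0, 0, 0], [0, 0, 0], [0, 0, 0]], fingers=[-1, -1, -1, -1, -1])

```text
time: 15.0
eef_pos: [0.5041, 0.2221, 0.1397]
eef_rot: [[0.628, -0.004, 0.778], [-0.778, -0.001, 0.628], [-0.002, -1.0, -0.004]]
ft_force: [0.4, -0.1, 0.6]
width: 0.998
```

>>> carry_out(linear=[[0, 0, 0], [0, 0, 0], [0, 0, 0], [0, 0, 0], [0, 0, 0]], rotation=[[0, 0, 0], [0, 0, 0], [0, 0, 0], [0, 0, 0], [0, 0, 0]], fingers=[-1, 1, 1, 1, 1], force=60)

```text
time: 15.5
eef_pos: [0.5054, 0.2235, 0.1428]
eef_rot: [[0.629, 0.001, 0.777], [-0.777, 0.0, 0.629], [0.001, -1.0, 0.001]]
ft_force: [-0.1, 0.5, 0.5]
width: 0.33
```

>>> carry_out(linear=[[0, 0, 0], [0, 0, 0], [0, 0, 0], [0, 0, 0], [0, 0, 0]], rotation=[[0, 0, 0], [0, 0, 0], [0, 0, 0], [0, 0, 0], [0, 0, -0.3]], fingers=[1, 1, 1, 1, 1])

```text
time: 16.0
eef_pos: [0.505, 0.2239, 0.1427]
eef_rot: [[0.596, 0.0, 0.803], [-0.803, 0.001, 0.596], [-0.0, -1.0, 0.001]]
ft_force: [-3.6, 2.5, 5.6]
width: 0.175
```

Gripped. Turning clockwise.

>>> carry_out(linear=[[0, 0, 0], [0, 0, 0], [0, 0, 0], [0, 0, 0], [0, 0, 0]], rotation=[[0, 0, -0.5], [0, 0, -0.5], [0, 0, -0.5], [0, 0, -0.5], [0, 0, -0.5]], fingers=[1, 1, 1, 1, 1])

```text
time: 16.5
eef_pos: [0.5047, 0.2245, 0.1428]
eef_rot: [[0.284, -0.0, 0.959], [-0.959, 0.002, 0.284], [-0.002, -1.0, 0.0]]
ft_force: [-4.0, 6.7, 5.2]
width: 0.175
```

>>> carry_out(linear=[[0, 0, 0], [0, 0, 0], [0, 0, 0], [0, 0, 0], [0, 0, 0]], rotation=[[0, 0, -0.5], [0, 0, -0.5], [0, 0, -0.5], [0, 0, -0.5], [0, 0, -0.5]], fingers=[1, 1, 1, 1, 1])

```text
time: 17.0
eef_pos: [0.5045, 0.2252, 0.1428]
eef_rot: [[-0.061, -0.0, 0.998], [-0.998, 0.003, -0.061], [-0.003, -1.0, -0.0]]
ft_force: [-4.6, 9.6, 5.9]
width: 0.175
```

>>> carry_out(linear=[[0, 0, 0], [0, 0, 0], [0, 0, 0], [0, 0, 0], [0, 0, 0]], rotation=[[0, 0, -0.5], [0, 0, -0.5], [0, 0, -0.5], [0, 0, -0.5], [0, 0, -0.4]], fingers=[1, 1, 1, 1, 1])

```text
time: 17.5
eef_pos: [0.5047, 0.2258, 0.1427]
eef_rot: [[-0.386, 0.0, 0.923], [-0.923, 0.004, -0.386], [-0.004, -1.0, -0.001]]
ft_force: [-3.5, 13.7, 5.3]
width: 0.173
```

```bash
python3 tabfit.py 7; python3 -c "
from h import *
s=read_state();x=s['eef_rot'][:,0];print(np.degrees(np.arctan2(x[1],x[0])),s['ft_torque'],s['ft_force'],s['width'],s['joint_efforts'])"
```

```text
17.5 [0.5047 0.2258 0.1427] [-0.3858 -0.9226 -0.004 ] [-3.4807 13.6728  5.2868] [ 11.7199  26.602   82.1105   0.2434  71.2194 124.3323]
bbox 366 372 239 251
10 dr/dz [-0.0709 -0.24    0.0769] z 0.14138927526721634 0.14850012606387408
-112.64237512632265 [1.7979 0.6403 0.0187] [-4.2777 12.9571  5.2437] 0.1771278891864608 [ -7.5896 -43.9766 -19.5603  -2.8299  -0.3687   0.5155]
```

View pics/scene7.png

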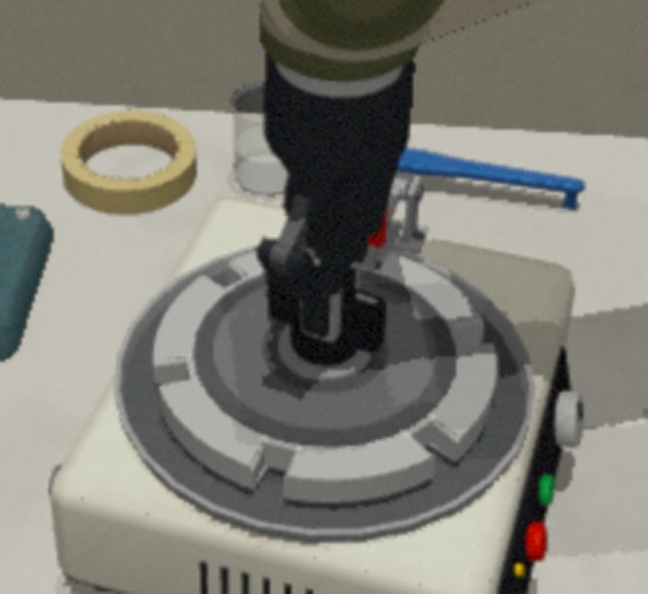

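The plate has stayed put with the notches unmoved, and the knob has turned 61.7° so far. Nudging +1 mm in y to ease the side load, then going on to the stop.

>>> carry_out(linear=[[0, 1, 0], [0, 0, 0], [0, 0, 0], [0, 0, 0], [0, 0, 0]], rotation=[[0, 0, -0.3], [0, 0, -0.3], [0, 0, -0.2], [0, 0, -0.2], [0, 0, -0.1]], fingers=[1, 1, 1, 1, 1])

```text
time: 18.1
eef_pos: [0.5049, 0.226, 0.1428]
eef_rot: [[-0.519, 0.001, 0.855], [-0.855, 0.002, -0.519], [-0.002, -1.0, -0.0]]
ft_force: [-2.1, 8.4, 5.0]
width: 0.176
```

```bash
cat > st.py <<'E'
from h import *
s=read_state();x=s['eef_rot'][:,0];print(s['time'],s['eef_pos'],np.degrees(np.arctan2(x[1],x[0])),s['ft_torque'],s['ft_force'],s['width'],s['joints'][5],s['joint_efforts'][5])
E
python3 st.py
```

```text
18.1 [0.5049 0.226  0.1428] -121.23609343773882 [1.2313 0.5775 1.9075] [-2.1239  8.3718  5.0194] 0.17642512857335715 133.0014182833582 1.8403982743620872
```

The moment about z has jumped from 0.02 to 1.9 N m after 70.3° (1.23 rad), so the knob is on its stop. Holding, then easing back the wound-up turn only by opening the fingers.

>>> carry_out(linear=[[0, 0, 0], [0, 0, 0], [0, 0, 0], [0, 0, 0], [0, 0, 0]], rotation=[[0, 0, -0.1], [0, 0, 0], [0, 0, 0], [0, 0, 0], [0, 0, 0]], fingers=[1, 1, 1, -1, -1])

```text
time: 18.6
eef_pos: [0.5052, 0.2243, 0.142]
eef_rot: [[-0.533, -0.0, 0.846], [-0.846, -0.0, -0.533], [0.0, -1.0, 0.0]]
ft_force: [-0.6, 0.7, -0.2]
width: 0.505
```

>>> carry_out(linear=[[0, 0, 0], [0, 0, 0], [0, 0, 0], [0, 0, 20], [0, 0, 45]], rotation=[[0, 0, 0], [0, 0, 0], [0, 0, 0], [0, 0, 0], [0, 0, 0]], fingers=[-1, -1, -1, -1, -1])

```text
time: 19.1
eef_pos: [0.5038, 0.224, 0.2049]
eef_rot: [[-0.534, -0.007, 0.846], [-0.846, -0.002, -0.534], [0.005, -1.0, -0.005]]
ft_force: [0.2, 0.3, 0.2]
width: 1.002
```

>>> carry_out(linear=[[0, 0, 45], [0, 0, 0]], rotation=[[0, 0, 0], [0, 0, 0]], fingers=[-1, -1])

```text
time: 19.3
eef_pos: [0.507, 0.2249, 0.2581]
eef_rot: [[-0.533, 0.011, 0.846], [-0.846, 0.002, -0.533], [-0.008, -1.0, 0.008]]
ft_force: [0.0, 0.1, 0.7]
width: 0.997
```

```bash
python3 st.py; python3 tabfit.py 8
```

```text
19.3 [0.507  0.2249 0.2581] -122.22695687922511 [-0.0039  0.006  -0.    ] [0.0422 0.1383 0.6504] 0.9968772896123883 133.91449669344163 -0.0008512589920428582
19.3 [0.507  0.2249 0.2581] [-0.5333 -0.8459 -0.0079] [0.0422 0.1383 0.6504] [ 11.6857  20.99    71.1373   0.0011  87.2185 133.9145]
bbox 358 373 230 251
205 dr/dz [0.0093 0.0252 0.0799] z 0.1403630882119734 0.17579335259619833
```

View pics/w8.png

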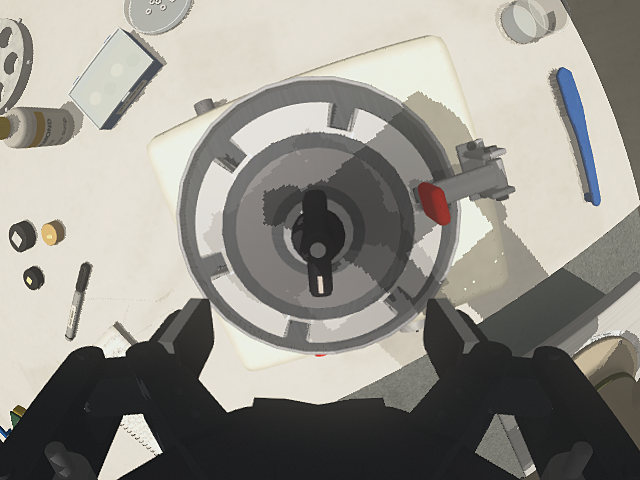

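View pics/scene8.png

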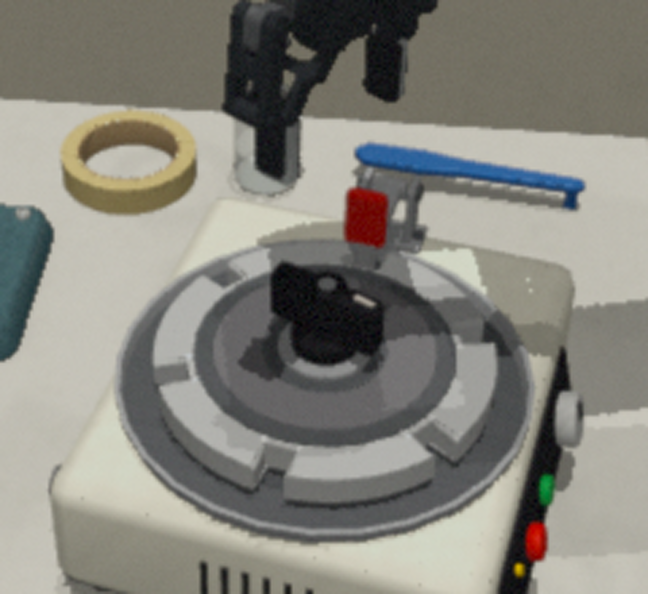

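The arm is still down (lean 0.009 rad). The wing now runs from (314,191) to (321,296). I'll compute the turn reached.

```bash
python3 - <<'E'
from h import *
z=np.load('pics/w8.npz');c=dict(K=z['K'],view=z['V'])
W=wonz([(314,191),(321,297)],.17,c);e=W[0]-W[1];a=np.degrees(np.arctan2(e[1],e[0]));print(W.mean(0),np.hypot(*e[:2]),a,'turned',39.1-a,np.radians(39.1-a))
N=[(341,115),(229,155),(213,262),(298,331),(400,303)]
Q=wonz(N,.12,c)[:,:2];ax=np.array([.505,.2245]);a=np.degrees(np.arctan2(*(Q-ax).T[::-1]))%360;print(a,(a%60))
E
```

```text
[0.5074 0.2227 0.17  ] 0.07076684990121952 -28.59031966009449 turned 67.69031966009449 1.1814189497960976
[316.9047  15.9345  74.1511 136.79   196.3044] [16.9047 15.9345 14.1511 16.79   16.3044]
```

Wing turned about 1.18 rad by picture, and the jaws went about 3° past the wing, which fits a stop, but the margin above 1.15 depends on the starting value. I'll regrip at the wing's present angle and turn again as a cheap check.

>>> carry_out(linear=[[0, 0, -25], [0, 0, -35], [0, 0, -30], [0, 0, -20], [0, 0, 0]], rotation=[[0, 0, 0.45], [0, 0, 0], [0, 0, 0], [0, 0, 0], [0, 0, 0]], fingers=[-1, -1, -1, -1, -1])

```text
time: 19.9
eef_pos: [0.5031, 0.2239, 0.1382]
eef_rot: [[-0.479, -0.008, 0.878], [-0.878, -0.002, -0.479], [0.006, -1.0, -0.007]]
ft_force: [0.0, -0.4, 1.5]
width: 0.997
```

>>> carry_out(linear=[[0, 0, 0], [0, 0, 0], [0, 0, 0], [0, 0, 0], [0, 0, 0]], rotation=[[0, 0, 0], [0, 0, 0], [0, 0, 0], [0, 0, 0], [0, 0, 0]], fingers=[1, 1, 1, 1, 1], force=60)

```text
time: 20.4
eef_pos: [0.506, 0.2255, 0.143]
eef_rot: [[-0.479, 0.003, 0.878], [-0.878, 0.003, -0.479], [-0.004, -1.0, 0.001]]
ft_force: [-0.1, 5.9, -1.8]
width: 0.179
```

>>> carry_out(linear=[[0, 0, 0], [0, 0, 0], [0, 0, 0]], rotation=[[0, 0, 0], [0, 0, 0], [0, 0, 0]], fingers=[1, 1, 1])

```text
time: 20.7
eef_pos: [0.5059, 0.2254, 0.1429]
eef_rot: [[-0.478, 0.003, 0.878], [-0.878, 0.002, -0.478], [-0.003, -1.0, 0.001]]
ft_force: [2.8, 5.5, 1.1]
width: 0.177
```

```bash
python3 st.py
```

```text
20.7 [0.5059 0.2254 0.1429] -118.58286576008346 [ 0.6033 -0.2085  0.2791] [2.762  5.4916 1.1164] 0.17689936608830995 130.28668507313537 0.2588894683867693
```

>>> carry_out(linear=[[0, 0, 0], [0, 0, 0], [0, 0, 0], [0, 0, 0]], rotation=[[0, 0, -0.2], [0, 0, -0.2], [0, 0, -0.1], [0, 0, 0]], fingers=[1, 1, 1, 1])

```text
time: 21.1
eef_pos: [0.506, 0.2254, 0.143]
eef_rot: [[-0.535, 0.003, 0.845], [-0.845, 0.001, -0.535], [-0.003, -1.0, 0.002]]
ft_force: [3.3, 5.2, 1.7]
width: 0.177
```

```bash
python3 st.py
```

```text
21.1 [0.506  0.2254 0.143 ] -122.36745552691886 [ 0.6333 -0.2422  2.2613] [3.2859 5.2487 1.6704] 0.17704017461725524 134.12094355829788 2.3757626116275787
```

The moment rose from 0.28 to 2.26 N m over 3.8° with no free travel, so the knob is on its stop. Releasing, then going back to the tab with a turn of +110°.

>>> carry_out(linear=[[0, 0, 0], [0, 0, 0], [0, 0, 0], [0, 0, 0], [0, 0, 20]], rotation=[[0, 0, 0], [0, 0, 0], [0, 0, 0], [0, 0, 0], [0, 0, 0]], fingers=[-1, -1, -1, -1, -1])

```text
time: 21.6
eef_pos: [0.5041, 0.224, 0.1603]
eef_rot: [[-0.539, -0.005, 0.842], [-0.842, -0.001, -0.54], [0.004, -1.0, -0.003]]
ft_force: [0.8, -0.6, 0.8]
width: 0.994
```

>>> carry_out(linear=[[0, 0, 45], [0, 0, 45], [-1, -6, 0], [-1, -6, 0], [-1, -6, 0]], rotation=[[0, 0, 0], [0, 0, 0.8], [0, 0, 0.9], [0, 0, 0.9], [0, 0, 0.9]], fingers=[-1, -1, -1, -1, -1])

```text
time: 22.1
eef_pos: [0.5021, 0.2061, 0.2524]
eef_rot: [[-0.076, 0.001, 0.997], [-0.997, 0.0, -0.076], [-0.0, -1.0, 0.001]]
ft_force: [0.5, 0.1, -0.4]
width: 1.001
```

>>> carry_out(linear=[[-1, -6, 0], [-1, -6, 0], [-1, -6, 0], [-1, -6, 0], [-2, -6, 0]], rotation=[[0, 0, 0.9], [0, 0, 0.9], [0, 0, 0.9], [0, 0, 0.9], [0, 0, 0.9]], fingers=[-1, -1, -1, -1, -1])

```text
time: 22.6
eef_pos: [0.4962, 0.1761, 0.2521]
eef_rot: [[0.525, -0.0, 0.851], [-0.851, -0.0, 0.525], [0.0, -1.0, -0.0]]
ft_force: [0.4, 0.3, -1.2]
width: 1.0
```

>>> carry_out(linear=[[-2, -7, 0], [-2, -7, 0], [-2, -7, 0], [-2, -7, 0], [-2, -6, 0]], rotation=[[0, 0, 0.9], [0, 0, 0.9], [0, 0, 0.9], [0, 0, 0.9], [0, 0, 0.9]], fingers=[-1, -1, -1, -1, -1])

```text
time: 23.1
eef_pos: [0.486, 0.142, 0.2521]
eef_rot: [[0.925, -0.0, 0.38], [-0.38, -0.0, 0.925], [-0.0, -1.0, -0.0]]
ft_force: [0.3, -0.5, -0.1]
width: 1.001
```

```bash
python3 st.py
```

```text
23.1 [0.486  0.142  0.2521] -22.35382361766009 [0.0347 0.0626 0.0252] [ 0.3331 -0.4706 -0.0628] 1.0005498746074797 25.22322154576758 1.8078865483403206
```

>>> carry_out(linear=[[1, 0, 0], [1, 0, -20], [0, 0, -40], [0, 0, -38], [0, 0, -15]], rotation=[[0, 0, 0.6], [0, 0, 0.67], [0, 0, 0], [0, 0, 0], [0, 0, 0]], fingers=[-1, -1, -1, -1, -1])

```text
time: 23.6
eef_pos: [0.4866, 0.1422, 0.1361]
eef_rot: [[0.976, -0.005, 0.216], [-0.216, -0.0, 0.976], [-0.005, -1.0, -0.001]]
ft_force: [0.1, 0.3, 0.7]
width: 0.998
```

>>> carry_out(linear=[[0, 0, 0], [0, 0, 0], [0, 0, 0], [0, 0, 0], [0, 0, 0]], rotation=[[0, 0, 0], [0, 0, 0], [0, 0, 0], [0, 0, 0], [0, 0, 0]], fingers=[-1, 1, 1, 1, 1], force=25)

```text
time: 24.1
eef_pos: [0.4885, 0.1425, 0.1398]
eef_rot: [[0.976, 0.001, 0.216], [-0.216, 0.0, 0.976], [0.001, -1.0, 0.0]]
ft_force: [-0.4, -0.1, 0.7]
width: 0.33
```

>>> carry_out(linear=[[0, 0, 0], [0, 0, 0], [0, 0, 0]], rotation=[[0, 0, 0], [0, 0, 0], [0, 0, 0]], fingers=[1, 1, 1])

```text
time: 24.4
eef_pos: [0.4886, 0.1425, 0.1398]
eef_rot: [[0.976, 0.001, 0.216], [-0.216, 0.0, 0.976], [0.001, -1.0, 0.0]]
ft_force: [-0.1, 0.2, 5.7]
width: 0.299
```

```bash
python3 st.py;python3 - <<'E'
import numpy as np
i=np.array([.2113,.9774])
prev=None
for ph in [22.75,27,32,38,44,50,56,62,68,74,80,86,92,98,104,110,115,118]:
    a=np.radians(ph);q=np.array([*(67.2*np.cos(a)*i),67.2*np.sin(a)])
    if prev is not None: print(ph,np.round(q-prev,1))
    prev=q
E
```

```text
24.4 [0.4886 0.1425 0.1398] -12.464487480813906 [-0.0104  0.0879 -0.0219] [-0.0648  0.2105  5.7433] 0.29925729976630544 15.374558582620933 -0.007858082244638354
27 [-0.4 -2.   4.5]
32 [-0.6 -2.8  5.1]
38 [-0.9 -3.9  5.8]
44 [-1.  -4.5  5.3]
50 [-1.1 -5.   4.8]
56 [-1.2 -5.5  4.2]
62 [-1.3 -5.9  3.6]
68 [-1.3 -6.2  3. ]
74 [-1.4 -6.5  2.3]
80 [-1.4 -6.7  1.6]
86 [-1.5 -6.8  0.9]
92 [-1.5 -6.9  0.1]
98 [-1.5 -6.8 -0.6]
104 [-1.5 -6.7 -1.3]
110 [-1.4 -6.6 -2.1]
115 [-1.1 -5.3 -2.2]
118 [-0.7 -3.1 -1.6]
```

The tab is gripped at 25.4 mm. Folding up along the arc to about 1.65 rad.

>>> carry_out(linear=[[-0.4, -2, 4.5], [-0.6, -2.8, 5.1], [-0.9, -3.9, 5.8], [-1, -4.5, 5.3], [-1.1, -5, 4.8]], rotation=[[0, 0, 0], [0, 0, 0], [0, 0, 0], [0, 0, 0], [0, 0, 0]], fingers=[1, 1, 1, 1, 1])

```text
time: 24.9
eef_pos: [0.4844, 0.124, 0.1648]
eef_rot: [[0.976, 0.0, 0.216], [-0.216, 0.0, 0.976], [0.0, -1.0, 0.0]]
ft_force: [5.0, -0.1, -6.3]
width: 0.3
```

>>> carry_out(linear=[[-1.2, -5.5, 4.2], [-1.3, -5.9, 3.6], [-1.3, -6.2, 3], [-1.4, -6.5, 2.3], [-1.4, -6.7, 1.6]], rotation=[[0, 0, 0], [0, 0, 0], [0, 0, 0], [0, 0, 0], [0, 0, 0]], fingers=[1, 1, 1, 1, 1])

```text
time: 25.4
eef_pos: [0.4778, 0.0934, 0.1799]
eef_rot: [[0.976, 0.001, 0.216], [-0.216, 0.001, 0.976], [0.001, -1.0, 0.001]]
ft_force: [5.5, 3.5, -3.2]
width: 0.3
```

>>> carry_out(linear=[[-1.5, -6.8, 0.9], [-1.5, -6.9, 0.1], [-1.5, -6.8, -0.6], [-1.5, -6.7, -1.3], [-1.4, -6.6, -2.1]], rotation=[[0, 0, 0], [0, 0, 0], [0, 0, 0], [0, 0, 0], [0, 0, 0]], fingers=[1, 1, 1, 1, 1])

```text
time: 25.9
eef_pos: [0.4704, 0.0591, 0.177]
eef_rot: [[0.976, 0.002, 0.216], [-0.216, -0.0, 0.976], [0.002, -1.0, 0.0]]
ft_force: [2.9, 2.2, 4.0]
width: 0.302
```

>>> carry_out(linear=[[-1.1, -5.3, -2.2], [-0.7, -3.1, -1.6], [0, 0, 0]], rotation=[[0, 0, 0], [0, 0, 0], [0, 0, 0]], fingers=[1, 1, 1])

```text
time: 26.2
eef_pos: [0.4685, 0.0502, 0.173]
eef_rot: [[0.976, 0.001, 0.216], [-0.216, -0.001, 0.976], [0.001, -1.0, -0.001]]
ft_force: [1.9, -0.3, 4.2]
width: 0.3
```

```bash
python3 st.py; python3 - <<'E'
from h import *
p,d=read_camera('scene');cv2.imwrite('pics/scene9.png',cv2.resize(p[140:360,230:470,::-1],None,fx=2.7,fy=2.7,interpolation=cv2.INTER_CUBIC))
E
```

```text
26.2 [0.4685 0.0502 0.173 ] -12.494752380602737 [ 0.101  -0.3913  0.0633] [ 1.9329 -0.2539  4.1677] 0.30018700890556066 4.227973384713067 -0.03605504985898733
```

View pics/scene9.png

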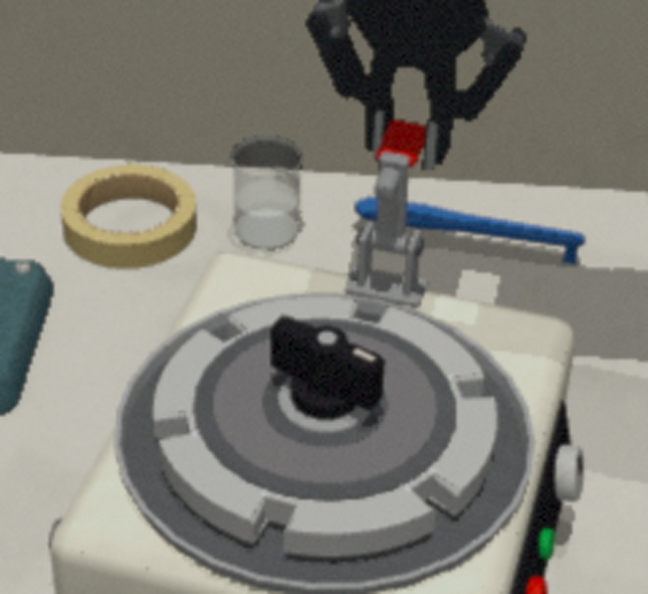

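The arm is up, with the tab level at (402,140). Easing it about 3° further outwards, then releasing while stationary.

>>> carry_out(linear=[[-0.7, -3, -1.7], [0, 0, 0], [0, 0, 0], [0, 0, 0], [0, 0, 0]], rotation=[[0, 0, 0], [0, 0, 0], [0, 0, 0], [0, 0, 0], [0, 0, 0]], fingers=[1, 1, -1, -1, -1])

```text
time: 26.75
eef_pos: [0.4672, 0.0482, 0.1705]
eef_rot: [[0.976, -0.002, 0.216], [-0.216, -0.0, 0.976], [-0.001, -1.0, -0.0]]
ft_force: [0.5, 0.8, 0.3]
width: 0.796
```

>>> carry_out(linear=[[0, 0, 0], [0, 0, 0], [0, 0, 20], [0, 0, 45], [0, 0, 45]], rotation=[[0, 0, 0], [0, 0, 0], [0, 0, 0], [0, 0, 0], [0, 0, 0]], fingers=[-1, -1, -1, -1, -1])

```text
time: 27.25
eef_pos: [0.4671, 0.0483, 0.2819]
eef_rot: [[0.976, -0.002, 0.216], [-0.216, 0.0, 0.976], [-0.002, -1.0, -0.0]]
ft_force: [0.5, 0.6, 0.5]
width: 0.997
```

>>> carry_out(linear=[[-20, 20, 30], [-20, 30, 20], [-20, 30, 0], [0, 0, 0]], rotation=[[0, 0, 0], [0, 0, 0], [0, 0, 0], [0, 0, 0]], fingers=[-1, -1, -1, -1])

```text
time: 27.65
eef_pos: [0.4056, 0.1306, 0.3318]
eef_rot: [[0.977, 0.002, 0.212], [-0.212, 0.001, 0.977], [0.001, -1.0, 0.001]]
ft_force: [0.6, -0.7, -0.2]
width: 0.997
```

```bash
python3 st.py; python3 - <<'E'
from h import *
ax=np.array([.505,.2245]);u=np.array([-.2113,-.9774]);mx=np.array([.9774,-.2113])
for n in('scene','top'):
    p,d=read_camera(n);np.savez(f'pics/{n}10.npz',p=p,d=d);Q=cloud(n,d)
    cv2.imwrite(f'pics/{n}10.png',p[:,:,::-1])
    h=cv2.cvtColor(p,cv2.COLOR_RGB2HSV);m=((h[...,0]<8)|(h[...,0]>172))&(h[...,1]>150)&(h[...,2]>60)
    m&=(np.abs(Q[...,0]-.468)<.05)&(np.abs(Q[...,1]-.055)<.06)&(Q[...,2]>.15)
    W=Q[m];r=(W[:,:2]-ax)@u;print(n,len(W),'r',r.min(),r.max(),'z',np.median(W[:,2]))
    if len(W)>20:
        m=cv2.erode(m.astype(np.uint8),np.ones((3,3)))>0;W=Q[m];r=(W[:,:2]-ax)@u
        k=np.polyfit(r-.17,W[:,2],1);print('dz/dr',k,'theta from top face',np.pi/2-np.arctan(k[0]))
# same for start
for n in('scene','top'):
    z=np.load(f'pics/{n}0.npz');p,d=z['p'],z['d'];Q=cloud(n,d)
    h=cv2.cvtColor(p,cv2.COLOR_RGB2HSV);m=((h[...,0]<8)|(h[...,0]>172))&(h[...,1]>150)&(h[...,2]>60)
    m&=(np.abs(Q[...,0]-.468)<.05)&(np.abs(Q[...,1]-.055)<.06)&(Q[...,2]>.15)
    m=cv2.erode(m.astype(np.uint8),np.ones((3,3)))>0;W=Q[m];r=(W[:,:2]-ax)@u;k=np.polyfit(r-.17,W[:,2],1);print('start',n,r.max(),k,np.pi/2-np.arctan(k[0]))
c=calibration('wrist');p,d=read_camera('wrist');cv2.imwrite("pics/w10.png",p[:,:,::-1])
E
```

```text
27.65 [0.4056 0.1306 0.3318] -12.258873993052285 [0.0129 0.0212 0.0316] [ 0.612  -0.6997 -0.2114] 0.9973554611035601 14.075904178568695 0.5936594121158123
scene 182 r 0.1446752510967528 0.18480930158639988 z 0.20000567266546238
dz/dr [0.0016 0.2003] theta from top face 1.5691576179562918
top 106 r 0.14960234000717487 0.183714696988693 z 0.19929985872179334
dz/dr [-0.0112  0.199 ] theta from top face 1.5820107276638478
start scene 0.18729622867427903 [-0.0887  0.1986] 1.659304606941577
start top 0.18642981173624676 [-0.0523  0.1979] 1.623050029544243
```

View pics/scene10.png

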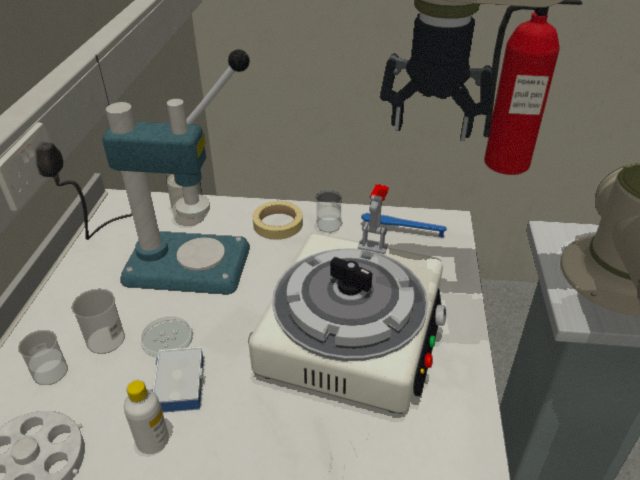

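View pics/top10.png

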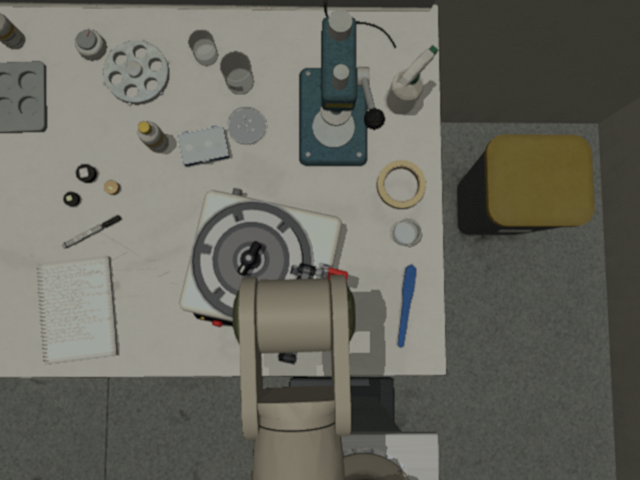

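By the tab's face the arm is at about 1.57–1.58, and the same method read 1.62–1.66 at the start, so the release dragged it back a little. That leaves little margin over 1.5. I'll push it further out with shut fingers from the spindle side.

>>> carry_out(linear=[[20, 0, -20], [20, 0, -30], [20, 0, -30], [19, 1, -20], [0, 0, 0]], rotation=[[0, 0, 0], [0, 0, 0], [0, 0, 0], [0, 0, 0], [0, 0, 0]], fingers=[1, 1, 1, 1, 1], force=40)

```text
time: 28.3
eef_pos: [0.4876, 0.128, 0.2273]
eef_rot: [[0.976, -0.006, 0.218], [-0.218, -0.0, 0.976], [-0.006, -1.0, -0.002]]
ft_force: [0.1, -0.6, 0.5]
width: 0.143
```

>>> carry_out(linear=[[0, 0, -20], [0, 0, -20], [0, 0, -12], [0, 0, 0], [0, 0, 0]], rotation=[[0, 0, 0], [0, 0, 0], [0, 0, 0], [0, 0, 0], [0, 0, 0]], fingers=[1, 1, 1, 1, 1])

```text
time: 28.8
eef_pos: [0.487, 0.1289, 0.1798]
eef_rot: [[0.976, 0.001, 0.216], [-0.216, -0.0, 0.976], [0.001, -1.0, 0.0]]
ft_force: [-0.6, -0.1, -0.8]
width: 0.002
```

>>> carry_out(linear=[[-1, -4.5, 0], [-1, -4.5, 0], [-1, -4.5, 0], [-1, -4, 0], [0, 0, 0]], rotation=[[0, 0, 0], [0, 0, 0], [0, 0, 0], [0, 0, 0], [0, 0, 0]], fingers=[1, 1, 1, 1, 1])

```text
time: 29.3
eef_pos: [0.4826, 0.1112, 0.179]
eef_rot: [[0.976, 0.0, 0.216], [-0.216, -0.0, 0.976], [0.0, -1.0, -0.0]]
ft_force: [-1.3, -0.4, 0.6]
width: -0.003
```

>>> carry_out(linear=[[-0.5, -2, 0], [-0.5, -2, 0], [0, 0, 0]], rotation=[[0, 0, 0], [0, 0, 0], [0, 0, 0]], fingers=[1, 1, 1])

```text
time: 29.6
eef_pos: [0.4816, 0.1076, 0.1788]
eef_rot: [[0.976, -0.0, 0.216], [-0.216, -0.0, 0.976], [-0.0, -1.0, -0.0]]
ft_force: [-0.3, 0.6, 0.0]
width: 0.003
```

```bash
python3 st.py; cat > up.py <<'E'
from h import *
import sys
ax=np.array([.505,.2245]);u=np.array([-.2113,-.9774])
for n in('scene','top'):
    p,d=read_camera(n);Q=cloud(n,d);np.savez(f'pics/{n}{sys.argv[1]}.npz',p=p,d=d)
    cv2.imwrite(f'pics/{n}{sys.argv[1]}.png',cv2.resize(p[140:360,230:470,::-1],None,fx=2.7,fy=2.7,interpolation=cv2.INTER_CUBIC) if n=='scene' else p[:,:,::-1])
    h=cv2.cvtColor(p,cv2.COLOR_RGB2HSV);m=((h[...,0]<8)|(h[...,0]>172))&(h[...,1]>150)&(h[...,2]>60)
    m&=(np.abs(Q[...,0]-.468)<.05)&(np.abs(Q[...,1]-.055)<.06)&(Q[...,2]>.15)
    m=cv2.erode(m.astype(np.uint8),np.ones((3,3)))>0
    W=Q[m];r=(W[:,:2]-ax)@u
    if len(W)>15: k=np.polyfit(r-.17,W[:,2],1);print(n,len(W),r.max(),k,'theta',np.pi/2-np.arctan(k[0]))
E
python3 up.py 11
```

```text
29.6 [0.4816 0.1076 0.1788] -12.470391351880064 [ 0.0399 -0.0202  0.0762] [-0.3044  0.6388  0.0415] 0.0032547020784313694 11.294519954037971 -0.043137227185070515
```

View pics/scene11.png

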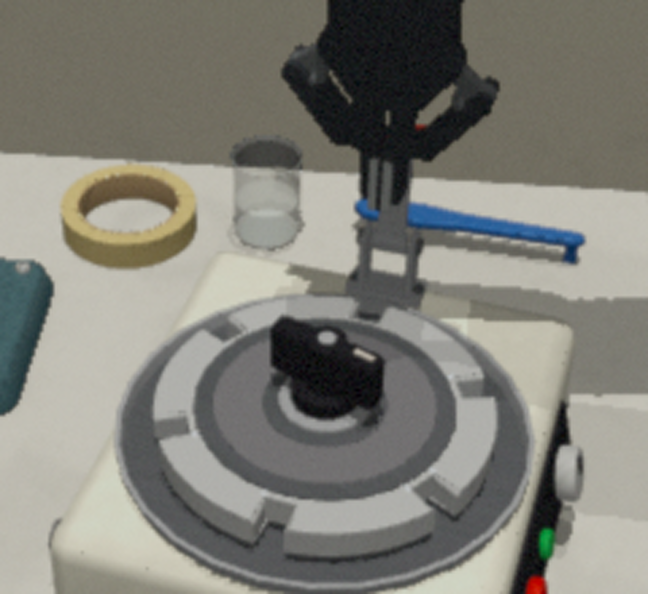

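>>> carry_out(linear=[[-0.5, -2, 0], [-0.5, -2, 0], [0, 0, 0]], rotation=[[0, 0, 0], [0, 0, 0], [0, 0, 0]], fingers=[1, 1, 1])

```text
time: 30.0
eef_pos: [0.481, 0.1054, 0.179]
eef_rot: [[0.976, 0.002, 0.216], [-0.216, 0.004, 0.976], [0.001, -1.0, 0.005]]
ft_force: [3.6, 12.2, 0.1]
width: -0.0
```

>>> carry_out(linear=[[0.6, 3, 0], [2, 10, 0], [2, 10, 0], [0, 0, 30], [0, 0, 45]], rotation=[[0, 0, 0], [0, 0, 0], [0, 0, 0], [0, 0, 0], [0, 0, 0]], fingers=[1, 1, 1, 1, 1])

```text
time: 30.5
eef_pos: [0.4843, 0.1275, 0.2528]
eef_rot: [[0.977, -0.006, 0.215], [-0.215, -0.0, 0.977], [-0.006, -1.0, -0.002]]
ft_force: [0.4, 0.8, 1.6]
width: 0.0
```

>>> carry_out(linear=[[-20, 0, 45], [-20, 10, 30], [-20, 10, 0], [-20, 0, 0], [0, 0, 0]], rotation=[[0, 0, 0], [0, 0, 0], [0, 0, 0], [0, 0, 0], [0, 0, 0]], fingers=[1, 1, 1, 1, 1])

```text
time: 31.0
eef_pos: [0.4037, 0.1475, 0.3295]
eef_rot: [[0.977, 0.001, 0.214], [-0.214, -0.0, 0.977], [0.001, -1.0, 0.0]]
ft_force: [0.1, 0.3, 0.7]
width: -0.001
```

```bash
python3 st.py;python3 up.py 12
```

```text
31.0 [0.4037 0.1475 0.3295] -12.385406645138506 [ 0.0288 -0.0007  0.0229] [0.0891 0.3278 0.6754] -0.0006648750224060383 16.59830971469075 0.04713727394118905
scene 64 0.19420178118239892 [-0.2293  0.1964] theta 1.796166487124695
top 143 0.19504878546451226 [-0.2466  0.1954] theta 1.8125899083593149
```

View pics/scene12.png

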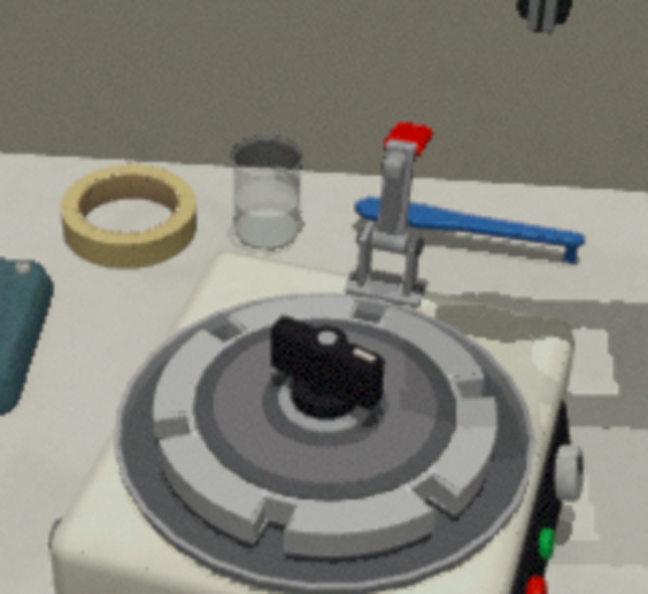

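The arm now leans outwards on its stop: tab-face fits give 1.80 and 1.81, and the push met 12 N there. The knob, plate and bystanders are unmoved and the gripper is clear. Handing in.

```bash
python3 - <<'E'
from h import *
a=np.load('pics/top0.npz')['p'].astype(int);b=np.load('pics/top12.npz')['p'].astype(int)
print('bystander region change',[np.abs(a[y0:y1,x0:x1]-b[y0:y1,x0:x1]).mean().round(2) for x0,x1,y0,y1 in((390,425,215,250),(395,420,260,350),(375,428,158,210))])
s=read_state();print(s['time'],s['ft_force'],s['joint_velocities'])
print(close_job())
E
```

```text
bystander region change [np.float64(2.21), np.float64(2.08), np.float64(2.22)]
31.1 [ 0.1177 -0.691   0.2014] [-0.6849  1.2002 -0.5678  0.0682 -0.1296 -0.0361]
the job is handed in; nothing more can be done
None
```

The job is done and handed in at 31.1 s of the 72 s; the hand-in call reports no verdict. I turned the plate about 17° anticlockwise by the knob to line up a notch. Then I folded the lock arm down, turned the knob clockwise to its stop, folded the arm back up and moved the gripper clear.

**What the last checks showed:**
- **Arm seated:** after my first release the tab measured about 0.12 rad too high, so I pressed it down. It met firm contact at 0.1735 m (0.174 m expected), and the tab face then leaned about 0 rad. It still leaned only about 0.01 rad after the main knob turn.
- **Knob tight:** the wing turned about 1.18 rad by camera and 1.23 rad by the tool, plus its unknown start of 0 to 0.15 rad. These two differ by a few degrees because the jaws twisted past the wing at the end. The moment rose to 1.9 N m, and to 2.3 N m on a second try without free travel, against 0.25 N m of stiffness, so I take it to be on its stop.
- **Arm up:** releasing the tab left the arm at only about 1.58 rad, so I pushed it out until it met its stop with 12 N. The camera fits then read 1.80 and 1.81 rad, slightly above the 1.78 stop, which is within measuring error.
- **Bystanders:** the areas around the beaker, brush and tape roll look unchanged in the top view. The gripper was touching nothing at hand-in.

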